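# Change over the parts in the UV curing box and set its timer

### The job

Slide the amber cover of the curing box all the way back, take the cured round caps out into the orange bin and stand every rectangular housing from the blue tray flat in the emptied chamber, brass bushings up as they are now, none on top of another. Then slide the cover fully shut, and only then turn the timer dial so that its white pointer line is right at the small dark steel preset tab on the scale. Leave the preset tab, the tin and the brass pot where they are.

Things in the scene. Friction and masses are not known exactly. Their poses are not given: they have to be found in the camera images.
- curer: The UV curing box, a white bench unit fixed to the table. Origin at table height under the centre of its chamber. Own x points to its back (away from the robot), own y to the side with the timer dial, z up. It covers own x -83 to 260 mm, own y -133 to 231 mm; the rim of the chamber is 65 mm high, the control side (y above 125 mm) 75 mm high. Its yaw varies a little.
- chamber (a point): Centre of the chamber's floor, 20 mm above the table, axes as the curing box. The open chamber inside is 150 mm along x (from -75 to 75) and 250 mm along y (from -125 to 125), 45 mm deep; parts up to 45 mm high fit under the cover. The walls do not move.
- cover (a joint): Slide of the amber cover, m: 0 fully shut (its stop), 0.18 fully open (its stop); it moves along +x of the curing box as it opens, over the lamp housing behind the chamber. Friction about 1.5 N; it stays where it is left. It may start up to 15 mm open.
- cover_grip (a point): Middle of the cover's aluminium bar handle, 18 mm above the cover's top face; it moves with the cover. The bar stands near the cover's front edge, is 66 mm long along own y, 12 mm thick along own x and 25 mm high above the cover (from 73 to 98 mm above the table). It is pinched from above with the fingers on its x sides. When the cover is fully open the bar is 112 mm behind the chamber's centre.
- dial (a joint): Angle of the timer dial, rad, from 0 (pointer towards own -x of the curing box, the robot's side) to 4.6, growing clockwise as seen from above. Friction about 0.04 N m; it stays where it is left.
- dial_grip (a point): On the vertical axis of the timer dial at the height to grip, 112 mm above the table. The dial is a black bar grip 42 mm long, 14 mm thick and 32 mm high (from 87 to 119 mm above the table) on a 44 mm disc; at dial angle 0 the bar lies along own x of the curing box and it turns with the dial. It has a white line on one half of its top, on the side that points to the scale: the pointer.
- dial_pointer (a point): Tip of the dial's pointer direction, 36 mm from the dial's axis, 81 mm above the table; turns with the dial.
- preset (a joint): Angle of the steel preset tab around the dial's axis, rad, same zero and sense as the dial: the dial is right when its angle equals this one. Fairly stiff; leave it.
- preset_zero (a point): Point of the preset tab on the scale, 36 mm from the dial's axis, 81 mm above the table: the dial_pointer point coincides with it when the dial is set. The tab itself is a 14 x 8 x 6 mm dark steel block beside the dial's base.
- tray: Shallow blue tray, fixed, 300 x 150 mm, long along own x; floor 3 mm, rim 8 mm above the table. Origin at table height under its centre. It lies left or right of the curing box, the bin on the other side.
- bin: Orange open bin, fixed, 240 x 150 mm, 55 mm high, walls and floor 4 mm, long along own x. Origin at table height under its centre.
- bin_in (a point): Centre of the bin's inner floor, 4 mm above the table, axes as the bin.
- tin: Bystander: round blue tin, 70 mm across, 40 mm high. Origin at its underside. Leave alone.
- pot: Bystander: brass pot, 44 mm across, 50 mm high. Origin at its underside. Leave alone.
- housing1: Dark grey rectangular housing with two brass bushings in its top, 48 mm (own x) x 30 mm (own y) x 36 mm high, about 60 g; it may be absent. Origin at the centre of its underside. Starts upright in the blue tray.
- housing2: Dark grey rectangular housing with two brass bushings in its top, 48 mm (own x) x 30 mm (own y) x 36 mm high, about 60 g; it may be absent. Origin at the centre of its underside. Starts upright in the blue tray.
- housing3: Dark grey rectangular housing with two brass bushings in its top, 48 mm (own x) x 30 mm (own y) x 36 mm high, about 60 g; it may be absent. Origin at the centre of its underside. Starts upright in the blue tray.
- housing4: Dark grey rectangular housing with two brass bushings in its top, 48 mm (own x) x 30 mm (own y) x 36 mm high, about 60 g; it may be absent. Origin at the centre of its underside. Starts upright in the blue tray.
- cap1: Cured cap: dark grey round plug 40 mm across, 32 mm high, about 40 g; it may be absent. Origin at the centre of its underside. Starts upright on the chamber's floor under the cover.
- cap2: Cured cap: dark grey round plug 40 mm across, 32 mm high, about 40 g; it may be absent. Origin at the centre of its underside. Starts upright on the chamber's floor under the cover.
- cap3: Cured cap: dark grey round plug 40 mm across, 32 mm high, about 40 g; it may be absent. Origin at the centre of its underside. Starts upright on the chamber's floor under the cover.

How it is judged:
By the outcome, as a careful person would: the job done as asked, in the order asked, and still so for the second after the job is handed in, with the robot touching nothing.
Of housing1, housing2, housing3, housing4 only 2 to 4 are there at a start; the rules pass over those that are not, and their reading is None.
Of cap1, cap2, cap3 only 2 to 3 are there at a start; the rules pass over those that are not, and their reading is None.
At some moment in a run one of housing1, housing2, housing3, housing4 may be knocked a few centimetres aside while the robot is not near it.
It also fails if it takes over 210 s, if anything falls off the work surface, if the arm or the gripper's body presses on something with over 40 N, if the wrist force passes 120 N, or if a joint passes its speed limit or range.

### The arm

A 6-joint arm with a two-finger parallel gripper is mounted at the origin on the work surface. World frame = base frame: x ahead of the robot, y to its left, z up, the work surface at z = 0. Lengths are in mm, angles in rad, forces in N, time in s.
With the tool pointing down it reaches from about 400 to 925 mm from the base axis. Payload 12.5 kg.
Tool frame: the origin (TCP) lies at the very end of the fingers, on their centre line; the grasp point (between the pads) lies 19 mm behind it; z points along the fingers, y is the line along which they close (so a half turn about z gives the same grasp; the last joint's range is limited). The gripper opens to 95 mm and grips with 3 to 60 N. Pads are 20 mm wide; open, the fingers measure 119 mm over their backs; the gripper's body (75 mm by 180 mm) begins 59 mm behind the grasp point.
Start: joints at [1.034, 0.491, 1.559, -0, 1.092, -0.106], TCP at [260.987, 567.924, 175.661] pointing down, gripper open.
Joint ranges: [-3.1, 3.1], [-0.84, 2.19], [0.05, 2.79], [-1.13, 4.28], [0.06, 2.93], [-2.69, 2.69]. Speed limits (rad/s): [2.22, 2.22, 2.79, 3.14, 3.14, 3.14].

### API

Orientations are given as [roll, pitch, yaw] about the fixed x, y, z axes, in that order (R = Rz(yaw) Ry(pitch) Rx(roll)).
In Python, from cell import env gives the robot as it stands.
- The arm moves only by the shell command python3 steer.py, which reads ROWS from standard input. ROWS is a JSON object with one list for each field, all of the same length, 1 to 5, a row being the entries at one place: x, y, z (the shift in mm), rz (a turn about the tool's z in rad), finger_gap (the opening from 0.0 (shut) to 1.0 (fully open)); each row is the pose to reach, as a shift and turn from the pose commanded when the command began, along the tool's axes at that moment; what a row does not reach only later rows make up. A row lasts 1/12 s, in which the tool goes at most 41.7 mm and 0.125 rad, less where a joint would pass 70% of its speed; a pose out of reach is approached as far as the arm can. The fingers move at their own pace and stop on an object; the grip force is fixed at half the most. Time passes only in rows, so rows that do not move let the fingers close. It prints the time, the measured TCP pose, the force, the opening and the grip force at its end. Input that does not fit is refused with a message, and nothing moves.
- env.state(): the state, without advancing time (a new reading comes with each control period).
- env.read_camera(name): name is "side" or "top"; returns (picture, depth): 480x640x3 uint8, red, green, blue; 480x640 float32, mm along the optical axis (not along the pixel's ray), 0 where there is no reading.
- env.camera_info(name): a dict with "vertical_fov" (degrees; the focal length in pixels is half the picture's height over the tangent of half this angle, whatever the lens; pixels are square), "cx", "cy" (the principal point, pixels), "dist_coeffs" ([k1, k2, p1, p2, k3] as OpenCV has them; the pictures are not rectified), "origin" and "attitude" of the camera in the world. Camera axes: x right, y down, z forward; pixel columns grow to the right and rows downward; lengths in mm; the calibration is good to about 2 mm. A picture is of the moment at which its call begins. camera_info takes no time and is no camera call.
- env.job_done(): hands the job in; it is judged then, once.
The state is a dict: "t": time; "joints": joint angles; "qvel": joint speeds; "tau": joint torques, N m; "eef_pos": TCP position; "tcp_rot": TCP orientation; "ft_force": force on the tool from outside, world axes, zero at the start; "moment": the same for the moment, N m; "opening": opening from 0.0 (shut) to 1.0 (fully open); "grip_force": force on a finger pad.
Only numpy, scipy, OpenCV 4.12 (cv2) and the standard library are available. Lean on these libraries where they do the work, as an engineer would, in place of code of your own. Each camera call takes 0.05 s, during which the arm holds its last target. There are 200 camera calls.

## Working session

There is one attempt and no reset: what is moved stays moved. The work goes in short steps, Python scripts to look and compute and a shell command to move; the robot and the scene stay as the last step left them, time stands still between calls to the robot, and variables do not carry over. Pictures are saved under pics/ and viewed, at most 14 in all, crops included, and the job is handed in when it is done.

```bash
ls; mkdir -p pics
python3 - <<'E'
from cell import env
import cv2
print(env.state())
for n in("side","top"):
    print(n,env.camera_info(n)); p,d=env.read_camera(n); cv2.imwrite(f'pics/{n}0.png',p[:,:,::-1])
    import numpy as np; np.save(f'pics/{n}0d.npy',d)
E
```

```text
cell.py
pics
steer.py
{'t': 0.0, 'joints': array([ 1.03436334e+00,  4.91563417e-01,  1.55945469e+00, -1.09888416e-05,
        1.09164333e+00, -1.05590252e-01]), 'qvel': array([-0.0006635 , -0.00112665,  0.00041882, -0.00046243,  0.00056243,
       -0.00072235]), 'tau': array([ 4.03604326e-05, -6.12642646e+01, -2.58180159e+01,  6.92252791e-02,
        4.82313917e-02, -9.20005618e-05]), 'eef_pos': array([260.85918646, 567.65858469, 175.05755445]), 'tcp_rot': array([-3.14052879e+00, -1.02952302e-04,  2.71075493e+00]), 'ft_force': array([0.10230127, 0.63971028, 0.00565234]), 'moment': array([-0.02862816,  0.03319096,  0.04404661]), 'grip_force': 0.0, 'opening': 1.0008958652331326}
side {'vertical_fov': 43.95326732525873, 'cx': 322.53903962507684, 'cy': 237.81702440309434, 'dist_coeffs': array([-0.03178228,  0.        ,  0.        ,  0.        ,  0.        ]), 'origin': array([ -24.98996723, -658.63619302,  890.34588314]), 'attitude': array([-2.28904954,  0.01061738, -0.74152698])}
top {'vertical_fov': 49.532597267192045, 'cx': 318.24045087060136, 'cy': 236.41528547958222, 'dist_coeffs': array([-0.06505117,  0.        ,  0.        ,  0.        ,  0.        ]), 'origin': array([ 449.51192223,   29.60730708, 1107.79036997]), 'attitude': array([-3.01688471, -0.0211871 , -1.55629996])}
```
View pics/top0.png

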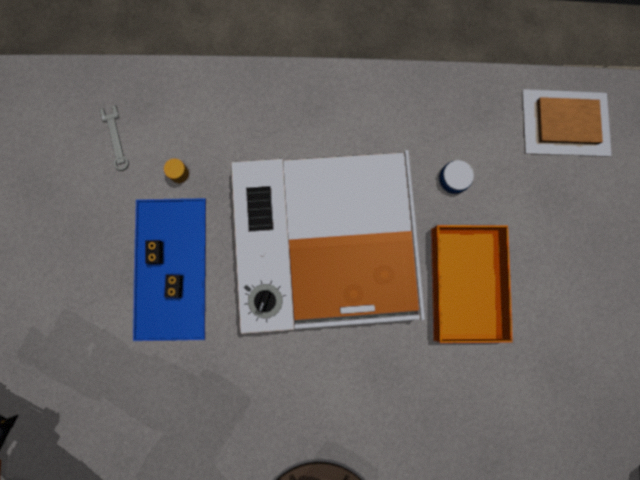

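View pics/side0.png

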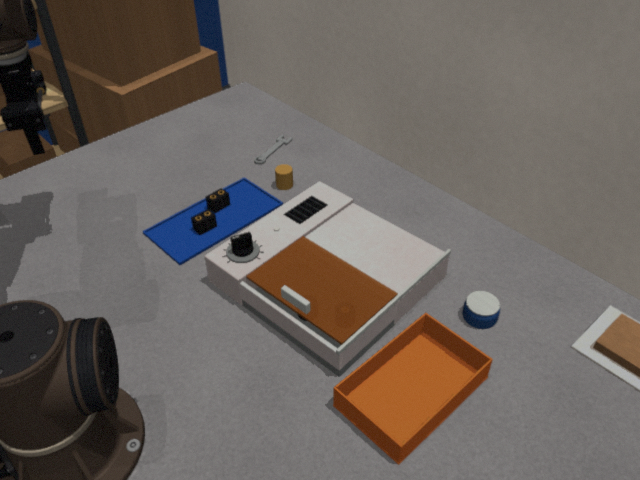

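Top view: two housings at (154,252) and (174,287), handle at (358,309), dial at (264,300), tab near (247,289), caps faintly through cover at (384,275), (354,294). The side view agrees.

Create h.py:
```python
import cv2, numpy as np
from cell import env
from scipy.spatial.transform import Rotation as Ro
def cam(n):
    i=env.camera_info(n); f=240/np.tan(np.radians(i['vertical_fov']/2))
    K=np.array([[f,0,i['cx']],[0,f,i['cy']],[0,0,1]])
    return K,np.array(i['dist_coeffs']),Ro.from_euler('xyz',i['attitude']).as_matrix(),np.array(i['origin'])
def onz(n,uv,z):
    K,D,R,o=cam(n); p=cv2.undistortPoints(np.array(uv,float).reshape(-1,1,2),K,D).reshape(-1,2)
    r=np.c_[p,np.ones(len(p))]@R.T
    return o+r*((z-o[2])/r[:,2])[:,None]
def proj(n,P):
    K,D,R,o=cam(n); return cv2.projectPoints(np.array(P,float).reshape(-1,1,3),Ro.from_matrix(R.T).as_rotvec(),-R.T@o,K,D)[0].reshape(-1,2)
def blobs(m,amin=20):
    c,_=cv2.findContours(m.astype(np.uint8),cv2.RETR_EXTERNAL,cv2.CHAIN_APPROX_NONE)
    return [x for x in c if cv2.contourArea(x)>amin]
def grab(n,name=None):
    p,d=env.read_camera(n)
    if name: cv2.imwrite(f'pics/{name}.png',p[:,:,::-1])
    return p,d
```

Run:
```python
from h import *
p=cv2.imread('pics/top0.png'); hsv=cv2.cvtColor(p,cv2.COLOR_BGR2HSV)
H,S,V=[hsv[...,i].astype(int) for i in range(3)]
def rep(nm,m,z,amin=20):
    for c in blobs(m,amin):
        r=cv2.minAreaRect(c); b=onz('top',cv2.boxPoints(r),z)[:,:2]
        print(nm,np.round(r[0]),cv2.contourArea(c),'ctr',b.mean(0).round(1),'corners',b.round(0).tolist())
rep('blue',(H>100)&(H<125)&(S>150)&(V>60),8,300)
or_=(H<20)&(S>180)&(V>90)
rep('orange',or_&(np.indices(H.shape)[1]>428),55,500)
rep('amber',or_&(np.indices(H.shape)[1]<428)&(np.indices(H.shape)[1]>220),73,500)
W=np.indices(H.shape); 
rep('handle',(S<60)&(V>150)&(W[0]>300)&(W[0]<316)&(W[1]>330)&(W[1]<385),98,20)
rep('white',(S<40)&(V>120)&(W[1]>220)&(W[1]<428)&(W[0]>140)&(W[0]<345),70,2000)
rep('dark',(V<60)&(W[0]>190)&(W[0]<345)&(W[1]>130)&(W[1]<210),36)
rep('brass',(H>12)&(H<35)&(S>120)&(V>70)&(W[1]<210)&(W[1]>130)&(W[0]>200),36,3)
rep('dial',(V<60)&(W[0]>270)&(W[0]<325)&(W[1]>235)&(W[1]<290),119,5)
a=cv2.resize(p[270:330,230:300],None,fx=8,fy=8,interpolation=cv2.INTER_CUBIC)
b=cv2.imread('pics/side0.png')[215:275,210:280]
cv2.imwrite('pics/dial0.png',np.vstack([a[:,:560]]))
d=np.load('pics/top0d.npy'); 
for u,v in [(264,300),(262,230),(350,200),(350,270),(358,309),(174,287),(384,275),(300,450)]: print(u,v,d[v,u], end=';')
```

```text
blue [169. 269.] 9608.0 ctr [515.1 323.4] corners [[662.0, 406.0], [665.0, 255.0], [368.0, 243.0], [365.0, 390.0]]
orange [474. 284.] 8174.0 ctr [ 491.5 -310.3] corners [[608.0, -233.0], [614.0, -386.0], [374.0, -386.0], [370.0, -236.0]]
amber [353. 275.] 8941.5 ctr [503.8 -61.5] corners [[570.0, 68.0], [592.0, -179.0], [436.0, -189.0], [416.0, 54.0]]
handle [358. 309.] 133.0 ctr [436.8 -67.9] corners [[439.0, -35.0], [445.0, -99.0], [434.0, -100.0], [429.0, -36.0]]
white [326. 236.] 30940.5 ctr [584.4  -6. ] corners [[754.0, 203.0], [793.0, -181.0], [412.0, -207.0], [379.0, 161.0]]
dark [174. 286.] 352.0 ctr [476.6 304.4] corners [[499.0, 323.0], [499.0, 288.0], [454.0, 286.0], [454.0, 321.0]]
dark [154. 252.] 358.0 ctr [544.9 348.2] corners [[568.0, 366.0], [569.0, 333.0], [521.0, 330.0], [521.0, 364.0]]
brass [171. 292.] 38.0 ctr [465.3 309. ] corners [[472.0, 316.0], [473.0, 303.0], [458.0, 303.0], [458.0, 315.0]]
brass [172. 280.] 39.0 ctr [489.8 309.1] corners [[497.0, 317.0], [497.0, 302.0], [483.0, 302.0], [483.0, 316.0]]
brass [152. 256.] 37.5 ctr [536.5 352.9] corners [[529.0, 360.0], [544.0, 361.0], [544.0, 346.0], [529.0, 345.0]]
brass [152. 246.] 39.0 ctr [559.3 354.1] corners [[566.0, 362.0], [567.0, 347.0], [552.0, 346.0], [552.0, 361.0]]
dial [264. 301.] 348.5 ctr [449.6 110.1] corners [[462.0, 136.0], [475.0, 98.0], [437.0, 84.0], [424.0, 122.0]]
264 300 976.41364;262 230 1036.5864;350 200 1059.8945;350 270 1036.0674;358 309 1000.17676;174 287 1057.2086;384 275 1036.289;300 450 1061.3157;
```

View pics/dial0.png

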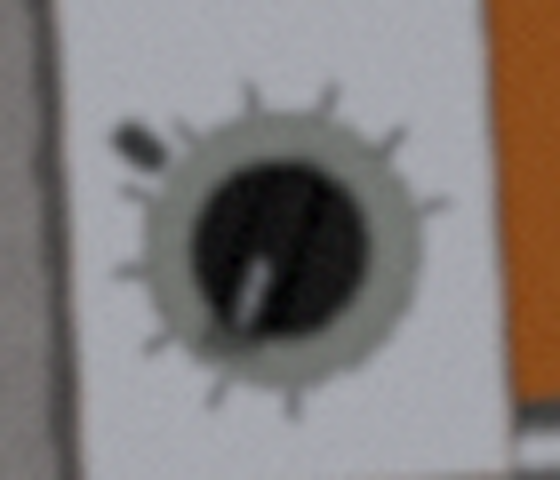

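The crop shows the pointer just left of straight down (small angle), and the tab at upper left (crop 140,145) around the disc, centred near (283,248).

```bash
cat >> h.py <<'E'
YAW=0.087
def delta(P,yaw=None):
    """tool-axis shift+turn from measured pose to world TCP target P"""
    s=env.state(); R=Ro.from_euler('xyz',s['tcp_rot']).as_matrix()
    t=0 if yaw is None else -((yaw-s['tcp_rot'][2]+np.pi/2)%np.pi-np.pi/2)
    print('d',(R.T@(np.array(P)-s['eef_pos'])).round(1),'turn',round(t,3),'at',s['eef_pos'].round(1),s['tcp_rot'].round(3),'t',round(s['t'],1))
E
python3 - <<'E'
from h import *
C=np.array([230,270])
px=lambda x,y:[230+x/8-.44,270+y/8-.44]
cen=onz('top',[px(283,248)],81)[0,:2]; top=onz('top',[px(280,248)],119)[0,:2]
tab=onz('top',[px(138,145)],84)[0,:2]
ln=onz('top',[px(263,270),px(243,325)],119)[:,:2]
print('centre',cen,top,'tab',tab,np.hypot(*(tab-cen)))
e=np.array([[np.cos(YAW),np.sin(YAW)],[-np.sin(YAW),np.cos(YAW)]])
def ang(v): x,y=e@v; return np.arctan2(y,-x)
print('tab ang',ang(tab-cen),'pointer',ang(ln[1]-ln[0]),ang(ln[1]-top))
fl=onz('top',[[240.5,334.5]],75)[0,:2]; fr=onz('top',[[421,318.5]],65)[0,:2]
print('origin est', fl-e.T@[-83,231], fr-e.T@[-83,-133], 'from handle s=0',np.array([436.8,-67.9])-e.T@[-68,0])
delta([436.8,-67.9,190],np.pi/2+YAW)
E
```

```text
centre [450.17652858 112.28550181] [450.14049177 109.93243184] tab [474.6430265  148.15351029] 43.418009541839254
tab ang 2.2564252612536393 pointer 0.4127019964420313 0.5130547963353792
origin est [486.10192784 -64.02327712] [489.95238416 -58.60733018] from handle s=0 [504.54281628 -61.99146021]
d [-425.3 -504.   -14.4] turn 1.053 at [260.8 567.7 175.1] [-3.141 -0.     2.711] t 0.1
```

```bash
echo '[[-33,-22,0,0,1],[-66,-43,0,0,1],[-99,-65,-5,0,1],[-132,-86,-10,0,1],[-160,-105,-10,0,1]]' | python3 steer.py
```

```text
refused: ROWS must be an object with one list for each field. Nothing was moved.
```

I used the wrong layout. The manual says an object with one list for each field; once more.

```bash
echo '{"x": [-33,-66,-99,-132,-160],"y": [-22,-43,-65,-86,-105],"z": [0,0,-5,-10,-10],"rz": [0,0,0,0,0],"finger_gap": [1,1,1,1,1]}' | python3 steer.py; echo '{"x": [-33,-66,-99,-105,-105],"y": [-22,-43,-65,-70,-70],"z": [0,0,0,0,0],"rz": [0.1,0.2,0.3,0.4,0.5],"finger_gap": [1,1,1,1,1]}' | python3 steer.py; python3 -c "
from h import *
delta([437,-68,185],np.pi/2+YAW)"
```

```text
t: 0.52
eef_pos: [363.5, 403.9, 186.2]
tcp_rot: [3.141, 0.0, 2.711]
ft_force: [0.1, 0.2, 0.5]
opening: 1.0
grip_force: 0.0
t: 0.93
eef_pos: [429.9, 295.8, 185.5]
tcp_rot: [-3.141, 0.0, 2.202]
ft_force: [-0.5, 0.0, -0.6]
opening: 1.0
grip_force: 0.0
d [-297.9 -209.1    0.6] turn 0.544 at [429.9 295.8 185.5] [-3.141  0.     2.202] t 0.9
```

```bash
echo '{"x": [-33,-66,-99,-132,-165],"y": [-23,-46,-69,-92,-115],"z": [0,0,0,0,0],"rz": [0.1,0.2,0.3,0.42,0.544],"finger_gap": [1,1,1,1,1]}' | python3 steer.py; python3 -c "
from h import *
delta([437,-68,185],np.pi/2+YAW)"
```

```text
t: 1.35
eef_pos: [434.4, 95.6, 185.5]
tcp_rot: [-3.141, -0.0, 1.662]
ft_force: [0.6, 0.2, 0.7]
opening: 0.998
grip_force: 0.0
d [-163.1  -12.3    0.5] turn 0.004 at [434.4  95.6 185.5] [-3.141 -0.     1.662] t 1.4
```

```bash
echo '{"x": [-40,-80,-120,-163,-163],"y": [-3,-6,-9,-12,-12],"z": [0,0,0,0,20],"rz": [0,0,0,0.004,0.004],"finger_gap": [1,1,1,1,1]}' | python3 steer.py; echo '{"x": [0,0,0,0,0],"y": [0,0,0,0,0],"z": [40,70,88,88,88],"rz": [0,0,0,0,0],"finger_gap": [0.6,0.4,0.4,0.3,0]}' | python3 steer.py; echo '{"x": [0,0,0,0],"y": [0,0,0,0],"z": [0,0,0,0],"rz": [0,0,0,0],"finger_gap": [0,0,0,0]}' | python3 steer.py
```

```text
t: 1.77
eef_pos: [440.4, -72.2, 167.7]
tcp_rot: [3.136, 0.003, 1.658]
ft_force: [1.1, 1.0, -0.1]
opening: 1.001
grip_force: 0.0
t: 2.18
eef_pos: [438.4, -66.1, 77.4]
tcp_rot: [-3.14, -0.001, 1.663]
ft_force: [0.1, -0.5, -0.1]
opening: 0.705
grip_force: 0.0
t: 2.52
eef_pos: [439.1, -66.2, 78.5]
tcp_rot: [3.14, 0.001, 1.663]
ft_force: [0.2, 0.4, -0.0]
opening: 0.426
grip_force: 0.0
```

```bash
echo '{"x": [0,0,0,0,0],"y": [0,0,0,0,0],"z": [0,0,0,0,0],"rz": [0,0,0,0,0],"finger_gap": [0,0,0,0,0]}' | python3 steer.py;echo '{"x": [0,0,0,0,0],"y": [20,45,70,95,120],"z": [0,0,0,0,0],"rz": [0,0,0,0,0],"finger_gap": [0,0,0,0,0]}' | python3 steer.py;echo '{"x": [0,0,0,0,0],"y": [20,40,50,53,53],"z": [0,0,0,0,0],"rz": [0,0,0,0,0],"finger_gap": [0,0,0,0,0]}' | python3 steer.py
```

```text
t: 2.93
eef_pos: [438.7, -66.2, 77.6]
tcp_rot: [3.142, -0.0, 1.663]
ft_force: [0.6, -1.0, -0.1]
opening: 0.076
grip_force: 0.0
t: 3.35
eef_pos: [559.2, -54.9, 77.5]
tcp_rot: [-3.141, -0.0, 1.663]
ft_force: [0.7, 0.1, 0.4]
opening: 0.008
grip_force: 0.0
t: 3.77
eef_pos: [611.0, -50.2, 77.1]
tcp_rot: [-3.141, -0.0, 1.663]
ft_force: [-0.4, 0.2, 1.2]
opening: 0.004
grip_force: 0.0
```

```bash
python3 -c "
from h import *
a,_=grab('top');b,_=grab('side')
im=np.hstack([a[130:350,200:440],b[150:370,190:470]]);cv2.imwrite('pics/m1.png',cv2.resize(im,(800,int(220*800/520)))[:,:,::-1])"
```

```text
(no output)
```

View pics/m1.png

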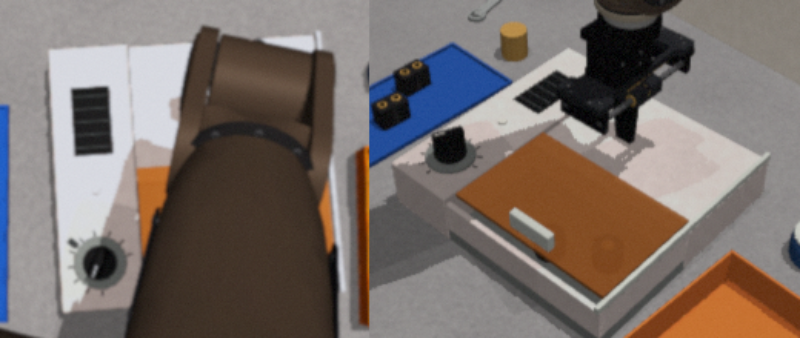

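The picture shows the closed gripper behind the cover, with the handle unmoved (side ≈(295,299)): the grip missed it. I'll triangulate.

Run:
```python
from h import *
for z in (0,73,98): print(z,onz('top',[[358,309],[264,300]],z).round(1).tolist(),onz('side',[[295.5,299],[241,243]],z).round(1).tolist())
s=env.state()['eef_pos']; print(s,proj('side',[s]),proj('top',[s]))
for nm in('top','side'):
  p,d=grab(nm); u=[(358,309)] if nm=='top' else [(296,300),(340,270)]
  K,D,R,o=cam(nm)
  for a in u:
    n=cv2.undistortPoints(np.array([[a]],float),K,D)[0,0]; print(nm,a,d[a[1],a[0]],o+R@np.array([n[0],n[1],1])*d[a[1],a[0]])
d=np.load('pics/top0d.npy');K,D,R,o=cam('top')
for a in [(358,309),(358,308),(358,310),(350,270),(320,420),(264,300)]:
    n=cv2.undistortPoints(np.array([[a]],float),K,D)[0,0]; print(a,(o+R@np.array([n[0],n[1],1])*d[a[1],a[0]]).round(1))
```

```text
0 [[435.4, -78.3, 0.0], [451.4, 120.8, 0.0]] [[488.0, -3.0, 0.0], [509.8, 212.0, -0.0]]
73 [[436.3, -71.1, 73.0], [451.3, 114.8, 73.0]] [[445.9, -56.7, 73.0], [465.9, 140.6, 73.0]]
98 [[436.6, -68.7, 98.0], [451.2, 112.7, 98.0]] [[431.5, -75.1, 98.0], [450.9, 116.2, 98.0]]
[610.12637379 -50.25187405  77.41523808] [[355.40943755 254.76914506]] [[348.30325589 221.54084026]]
top (358, 309) 475.46036 [443.39328671 -17.04727902 628.63586103]
side (296, 300) 1081.8984 [433.06097748 -74.48507746  93.72747231]
side (340, 270) 1168.3833 [560.00058669 -57.88356317  73.53656484]
(358, 309) [436.6 -68.5  99.8]
(358, 308) [438.5 -68.6  98.7]
(358, 310) [434.7 -68.6  99.1]
(350, 270) [513.2 -54.7  73. ]
(320, 420) [205.3  -1.1  -0.6]
(264, 300) [451.2 110.8 122.1]
```

Run:
```python
from h import *
p,d=grab('side'); cv2.imwrite('pics/f1.png',cv2.resize(p[190:280,300:420],None,fx=6,fy=6,interpolation=cv2.INTER_CUBIC)[:,:,::-1])
K,D,R,o=cam('side')
for a in [(356,238),(357,241),(358,243),(356,250),(340,225)]:
    n=cv2.undistortPoints(np.array([[a]],float),K,D)[0,0]; print(a,(o+R@np.array([n[0],n[1],1])*d[a[1],a[0]]).round(1))
```

```text
(356, 238) [603.5 -56.6 130.2]
(357, 241) [605.4 -57.8 122.1]
(358, 243) [647.3 -20.9  67.4]
(356, 250) [629.4 -33.   66.9]
(340, 225) [526.5 -90.9 228.1]
```

View pics/f1.png

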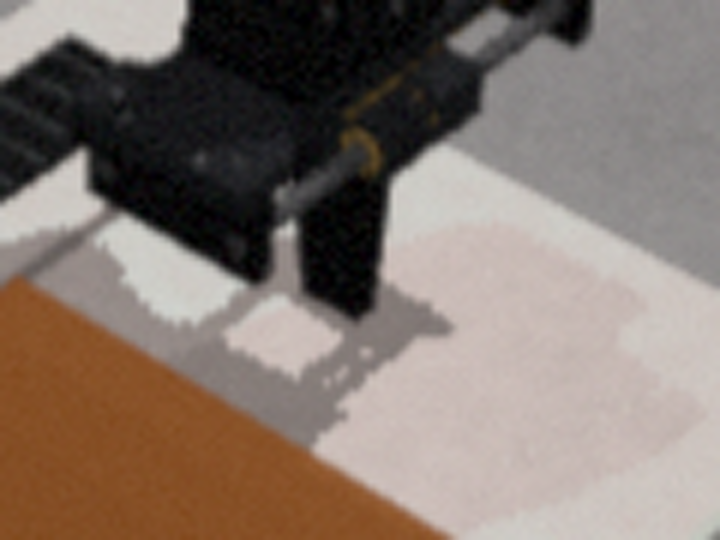

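Run:
```python
from h import *
for z in (75,90,100,110,120): print(z,onz('side',[[359.5,243.3],[351,239]],z).round(0).tolist())
p,d=env.read_camera('side');K,D,R,o=cam('side')
vv,uu=np.mgrid[225:246,350:363]; pts=np.c_[uu.ravel(),vv.ravel()].astype(float)
n=cv2.undistortPoints(pts.reshape(-1,1,2),K,D).reshape(-1,2); dd=d[225:246,350:363].ravel()
P=o+(np.c_[n,np.ones(len(n))]*dd[:,None])@R.T
P=P.reshape(21,13,3)
for r in range(0,21,2): print(225+r,P[r,4].round(0),P[r,8].round(0))
from math import *
s=env.state();print(s['joints'].round(3),s['tcp_rot'])
```

```text
75 [[643.0, -30.0, 75.0], [639.0, -8.0, 75.0]]
90 [[630.0, -41.0, 90.0], [627.0, -20.0, 90.0]]
100 [[622.0, -49.0, 100.0], [619.0, -28.0, 100.0]]
110 [[614.0, -57.0, 110.0], [611.0, -36.0, 110.0]]
120 [[606.0, -64.0, 120.0], [603.0, -44.0, 120.0]]
225 [599. -54. 164.] [601. -63. 169.]
227 [600. -53. 158.] [602. -63. 163.]
229 [601. -52. 152.] [602. -63. 158.]
231 [600. -54. 148.] [601. -63. 154.]
233 [603. -51. 140.] [602. -63. 147.]
235 [602. -52. 136.] [603. -62. 141.]
237 [603. -51. 130.] [606. -59. 133.]
239 [606. -49. 121.] [603. -62. 131.]
241 [647. -10.  66.] [607. -59. 122.]
243 [642. -14.  66.] [645. -23.  70.]
245 [638. -19.  66.] [643. -25.  67.]
[-0.19   0.582  1.69   0.     0.87  -0.282] [ 3.14152558e+00 -9.29631527e-05  1.66254482e+00]
```

The crop shows the shut fingertips at about z=119 while the TCP reads 77, so the true tips are about 40 mm higher than reported. I'll go back over the handle with the fingers partly open and measure the tips again.

```bash
echo '{"x": [0,0,0,0,-3],"y": [-40,-80,-120,-160,-174],"z": [-20,-20,-20,-20,-20],"rz": [0,0,0,0,0],"finger_gap": [0.5,0.5,0.5,0.5,0.5]}' | python3 steer.py;echo '{"x": [0,0,0],"y": [0,0,0],"z": [0,20,20],"rz": [0,0,0],"finger_gap": [0.5,0.5,0.5]}' | python3 steer.py
python3 - <<'E'
from h import *
delta([437,-68,40],np.pi/2+YAW)
p,d=env.read_camera('side');cv2.imwrite('pics/f2.png',cv2.resize(p[200:330,220:380],None,fx=4,fy=4)[:,:,::-1])
K,D,R,o=cam('side');vv,uu=np.mgrid[200:330,220:380]
n=cv2.undistortPoints(np.c_[uu.ravel(),vv.ravel()].astype(float).reshape(-1,1,2),K,D).reshape(-1,2)
P=o+(np.c_[n,np.ones(len(n))]*d[200:330,220:380].ravel()[:,None])@R.T
dark=p[200:330,220:380].max(2).ravel()<60
m=dark&(abs(P[:,0]-437)<80)&(abs(P[:,1]+67)<25)&(P[:,2]>100)
print(np.percentile(P[m,2],[0,1,5,10]),P[m][np.argsort(P[m,2])[:12]].round(0).tolist())
E
```

```text
t: 4.48
eef_pos: [432.6, -68.4, 97.7]
tcp_rot: [-3.139, -0.001, 1.663]
ft_force: [1.0, 0.5, 1.0]
opening: 0.303
grip_force: 0.0
t: 4.73
eef_pos: [437.9, -69.3, 76.3]
tcp_rot: [-3.141, -0.0, 1.662]
ft_force: [-0.2, 0.6, -0.6]
opening: 0.48
grip_force: 0.0
d [ 1.3 -0.8 36.3] turn 0.004 at [437.9 -69.3  76.3] [-3.141 -0.     1.662] t 4.7
[114.97422286 120.22839522 136.00934632 150.71523067] [[414.0, -77.0, 115.0], [412.0, -59.0, 116.0], [465.0, -75.0, 116.0], [414.0, -82.0, 117.0], [464.0, -71.0, 117.0], [461.0, -63.0, 117.0], [411.0, -74.0, 117.0], [463.0, -75.0, 117.0], [462.0, -64.0, 118.0], [461.0, -60.0, 118.0], [411.0, -69.0, 118.0], [414.0, -82.0, 119.0]]
```

View pics/f2.png

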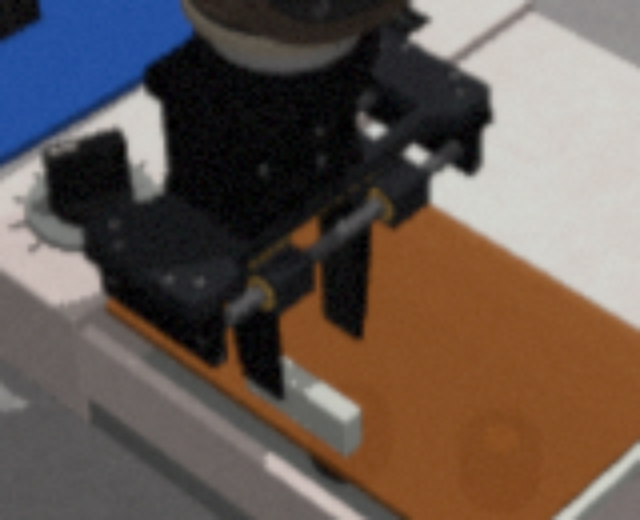

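Tips straddle the handle at z≈115 with the TCP reading 76, so the offset is about +39 mm; x and y are good. Descending carefully, 36 mm.

```bash
echo '{"x": [0,0,0,0,0],"y": [0,0,0,0,0],"z": [15,28,34,36,36],"rz": [0,0,0,0,0],"finger_gap": [0.5,0.5,0.5,0.5,0.3]}' | python3 steer.py; echo '{"x": [0,0,0,0,0],"y": [0,0,0,0,0],"z": [0,0,0,0,0],"rz": [0,0,0,0,0],"finger_gap": [0,0,0,0,0]}' | python3 steer.py;echo '{"x": [0,0],"y": [0,0],"z": [0,0],"rz": [0,0],"finger_gap": [0,0]}' | python3 steer.py
```

```text
t: 5.2
eef_pos: [438.2, -69.2, 41.6]
tcp_rot: [-3.141, -0.0, 1.663]
ft_force: [0.2, 0.5, -0.2]
opening: 0.473
grip_force: 0.0
t: 5.62
eef_pos: [438.1, -69.3, 41.9]
tcp_rot: [3.141, 0.0, 1.663]
ft_force: [0.4, -0.6, -0.6]
opening: 0.132
grip_force: 0.0
t: 5.78
eef_pos: [438.1, -69.3, 41.9]
tcp_rot: [3.141, 0.0, 1.663]
ft_force: [-0.7, 1.1, 4.9]
opening: 0.122
grip_force: 30.0
```

```bash
echo '{"x": [0,0,0,0,0],"y": [15,40,70,100,125],"z": [0,0,0,0,0],"rz": [0,0,0,0,0],"finger_gap": [0,0,0,0,0]}' | python3 steer.py;echo '{"x": [0,0,0,0,0],"y": [12,20,26,30,34],"z": [0,0,0,0,0],"rz": [0,0,0,0,0],"finger_gap": [0,0,0,0,0]}' | python3 steer.py;echo '{"x": [0,0,0],"y": [2,4,6],"z": [0,0,0],"rz": [0,0,0],"finger_gap": [0,0,0]}' | python3 steer.py
```

```text
t: 6.2
eef_pos: [564.1, -58.0, 41.9]
tcp_rot: [3.141, 0.001, 1.663]
ft_force: [-1.8, -7.0, 5.4]
opening: 0.124
grip_force: 30.0
t: 6.62
eef_pos: [596.7, -55.1, 41.9]
tcp_rot: [3.141, 0.001, 1.663]
ft_force: [-1.7, -2.8, 4.5]
opening: 0.127
grip_force: 30.0
t: 6.87
eef_pos: [602.4, -54.6, 41.9]
tcp_rot: [3.141, 0.001, 1.663]
ft_force: [-1.6, -5.9, 6.2]
opening: 0.124
grip_force: 30.0
```

```bash
echo '{"x": [0,0,0],"y": [2,4,6],"z": [0,0,0],"rz": [0,0,0],"finger_gap": [0,0,0]}' | python3 steer.py;echo '{"x": [0,0],"y": [2,3],"z": [0,0],"rz": [0,0],"finger_gap": [0,0]}' | python3 steer.py
```

```text
t: 7.12
eef_pos: [603.1, -54.4, 41.7]
tcp_rot: [-3.131, -0.001, 1.664]
ft_force: [-34.0, -15.0, 27.5]
opening: 0.128
grip_force: 30.0
t: 7.28
eef_pos: [602.9, -54.3, 41.6]
tcp_rot: [-3.124, -0.001, 1.664]
ft_force: [-44.5, -16.1, 32.0]
opening: 0.125
grip_force: 30.0
```

```bash
echo '{"x": [0,0,0,0,0],"y": [-4,-8,-8,-8,-8],"z": [0,0,0,0,0],"rz": [0,0,0,0,0],"finger_gap": [0,0,0.4,0.5,0.5]}' | python3 steer.py;echo '{"x": [0,0,0,-30,-65],"y": [0,0,0,-20,-40],"z": [-30,-70,-110,-140,-140],"rz": [0,0,0,0,0],"finger_gap": [0.5,0.5,0.6,0.6,0.6]}' | python3 steer.py;echo '{"x": [-40,-80,-120,-160,-190],"y": [-20,-40,-40,-40,-40],"z": [0,0,0,0,0],"rz": [0,0,0,0,0],"finger_gap": [0.6,0.6,0.6,0.6,0.6]}' | python3 steer.py
python3 - <<'E'
from h import *
a,d=grab('top');np.save('pics/t2d.npy',d);cv2.imwrite('pics/t2.png',a[:,:,::-1]);b,_=grab('side','s2')
cv2.imwrite('pics/m2.png',cv2.resize(np.hstack([a[130:350,120:440],b[150:370,140:460]]),(800,275))[:,:,::-1])
E
```

```text
t: 7.7
eef_pos: [603.4, -53.7, 41.4]
tcp_rot: [-3.142, -0.0, 1.663]
ft_force: [0.2, -0.4, 0.4]
opening: 0.278
grip_force: 0.0
t: 8.12
eef_pos: [572.9, -118.9, 186.5]
tcp_rot: [3.134, 0.003, 1.667]
ft_force: [0.6, -0.9, 0.2]
opening: 0.586
grip_force: 0.0
t: 8.53
eef_pos: [548.1, -315.6, 181.5]
tcp_rot: [3.141, 0.0, 1.662]
ft_force: [0.6, -0.5, 0.3]
opening: 0.602
grip_force: 0.0
```

View pics/m2.png

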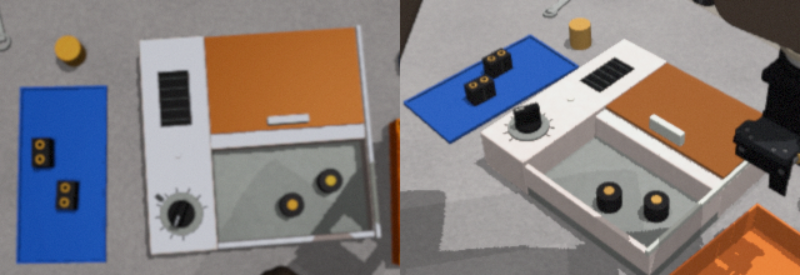

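The cover is fully open. Two caps sit in the chamber at top-view pixels ≈(236,212) and (251,202); no third cap is visible. Measuring caps, chamber and housings.

```bash
cat >> h.py <<'E'
def brass(n,p,z,win):
    hsv=cv2.cvtColor(p,cv2.COLOR_RGB2HSV).astype(int); v,u=np.indices(p.shape[:2])
    m=(hsv[...,0]>12)&(hsv[...,0]<35)&(hsv[...,1]>110)&(hsv[...,2]>70)&(u>win[0])&(u<win[1])&(v>win[2])&(v<win[3])
    c=[cv2.minEnclosingCircle(x)[0] for x in blobs(m,4)]
    return c,(onz(n,c,z)[:,:2].round(1) if c else [])
O=np.array([491.,-63.5])
E2=np.array([[np.cos(YAW),np.sin(YAW)],[-np.sin(YAW),np.cos(YAW)]])
own=lambda P:(np.atleast_2d(P)[:,:2]-O)@E2.T
world=lambda q:O+np.array(q)@E2
E
python3 - <<'E'
from h import *
a=cv2.imread('pics/t2.png')[:,:,::-1].copy(); b=cv2.imread('pics/s2.png')[:,:,::-1].copy()
c,P=brass('top',a,52,(290,415,240,325)); print('caps',c,P.tolist(),own(P).round(1).tolist())
c,P=brass('side',b,52,(360,440,290,330)); print('caps side',c,np.array(P).tolist())
c,P=brass('top',a,39,(130,210,200,340)); print('hous',c,P.tolist())
hsv=cv2.cvtColor(a,cv2.COLOR_RGB2HSV).astype(int);v,u=np.indices(a.shape[:2])
m=(hsv[...,0]<20)&(hsv[...,1]>180)&(hsv[...,2]>90)&(u<428)&(u>220)
for x in blobs(m,2000):
    r=cv2.boxPoints(cv2.minAreaRect(x)); print('cover',onz('top',r,73)[:,:2].round(0).tolist())
d=np.load('pics/t2d.npy'); K,D,R,o=cam('top')
n=cv2.undistortPoints(np.c_[u.ravel(),v.ravel()].astype(float).reshape(-1,1,2),K,D).reshape(-1,2)
P=o+(np.c_[n,np.ones(len(n))]*d.ravel()[:,None])@R.T
q=own(P)
f=(abs(P[:,2]-20)<5)&(abs(q[:,0])<95)&(abs(q[:,1])<150)
x=q[f]; print('floor own x,y ranges',np.percentile(x,[.5,1,5,95,99,99.5],axis=0).round(1).tolist())
for lo in(-100,-50,0,50):
    s=x[(x[:,1]>lo)&(x[:,1]<lo+40)]; print(lo,np.percentile(s[:,0],[1,99]).round(1))
hm=(P[:,2]>94)&(P[:,2]<104)&(abs(q[:,0]-112)<25)&(abs(q[:,1])<50); print('handle own',q[hm].mean(0),np.ptp(q[hm],axis=0))
E
```

```text
caps [(353.5, 293.375), (384.27777099609375, 274.0)] [[467.3, -63.9], [507.4, -126.4]] [[-23.6, 1.7], [10.9, -64.1]]
caps side [] []
hous [(170.9166717529297, 291.27777099609375), (171.76315307617188, 279.868408203125), (151.5, 257.0), (151.5, 245.1666717529297)] [[465.7, 308.4], [489.0, 307.7], [535.2, 352.0], [559.7, 353.3]]
cover [[735.0, 82.0], [758.0, -163.0], [601.0, -173.0], [580.0, 68.0]]
floor own x,y ranges [[-75.3, -123.5], [-74.7, -122.6], [-69.1, -113.2], [67.9, 114.4], [73.5, 123.5], [74.1, 124.7]]
-100 [-74.7  73.8]
-50 [-74.7  73.5]
0 [-74.7  73.8]
50 [-74.4  73.3]
handle own [109.86227564   1.00685678] [12.39940549 66.12486772]
```

Run:
```python
from h import *
s=env.state()['eef_pos'];print(s.round(1))
p,d=grab('side','s3');K,D,R,o=cam('side');v,u=np.indices(d.shape)
n=cv2.undistortPoints(np.c_[u.ravel(),v.ravel()].astype(float).reshape(-1,1,2),K,D).reshape(-1,2)
P=o+(np.c_[n,np.ones(len(n))]*d.ravel()[:,None])@R.T
a=np.radians(0)+.092; e=np.array([[np.cos(a),np.sin(a)],[-np.sin(a),np.cos(a)]])
q=np.c_[(P[:,:2]-s[:2])@e.T,P[:,2]-s[2]]
m=(p.max(2).ravel()<90)&(d.ravel()>0)&(abs(q[:,0])<110)&(abs(q[:,1])<60)&(q[:,2]>20)&(q[:,2]<160)
q=q[m]
for lo in range(20,160,8):
    k=q[(q[:,2]>=lo)&(q[:,2]<lo+8)]
    if len(k)>3: print(lo,len(k),'ownx',np.percentile(k[:,0],[2,98]).round(0),'owny',np.percentile(k[:,1],[2,98]).round(0))
```

```text
[ 548.2 -317.1  180.6]
36 32 ownx [-34.  30.] owny [-11.  11.]
44 59 ownx [-36.  31.] owny [-12.  10.]
52 66 ownx [-37.  31.] owny [-12.  11.]
60 56 ownx [-39.  31.] owny [-12.  10.]
68 15 ownx [-19.  35.] owny [-13. -10.]
76 19 ownx [29. 33.] owny [-13.   5.]
84 18 ownx [27. 34.] owny [-13.   5.]
92 15 ownx [28. 33.] owny [-6.  1.]
100 11 ownx [29. 31.] owny [-10.  -4.]
108 18 ownx [28. 34.] owny [-14.  -7.]
116 175 ownx [-84.  76.] owny [-34.  33.]
124 328 ownx [-84.  76.] owny [-36.  31.]
132 338 ownx [-84.  76.] owny [-36.  26.]
140 400 ownx [-89.  78.] owny [-35.  31.]
148 317 ownx [-91.  78.] owny [-35.  30.]
156 504 ownx [-91.  82.] owny [-34.  29.]
```

Run:
```python
from h import *
delta([467.3,-63.9,100],np.pi/2+YAW)
```

```text
d [256.9 -58.   80.7] turn 0.002 at [ 548.  -314.6  180.5] [-3.141e+00 -1.000e-03  1.660e+00] t 8.7
```

```bash
echo '{"x": [40,80,120,160,200],"y": [-8,-16,-25,-35,-45],"z": [0,0,0,0,0],"rz": [0,0,0,0,0],"finger_gap": [0.65,0.65,0.65,0.65,0.65]}' | python3 steer.py;echo '{"x": [35,57,57,57,57],"y": [-7,-13,-13,-13,-13],"z": [20,50,80,80,80],"rz": [0,0,0,0,0],"finger_gap": [0.65,0.65,0.65,0.65,0.65]}' | python3 steer.py
python3 - <<'E'
from h import *
delta([467.3,-63.9,-8.5],np.pi/2+YAW)
E
```

```text
t: 9.1
eef_pos: [483.8, -114.9, 181.3]
tcp_rot: [-3.142, -0.001, 1.664]
ft_force: [1.0, 0.1, 1.2]
opening: 0.649
grip_force: 0.0
t: 9.52
eef_pos: [466.5, -61.2, 101.3]
tcp_rot: [-3.14, -0.001, 1.664]
ft_force: [0.4, 0.2, 0.0]
opening: 0.651
grip_force: 0.0
d [ -2.8   0.8 109.8] turn 0.007 at [466.5 -61.2 101.3] [-3.140e+00 -1.000e-03  1.664e+00] t 9.5
```

```bash
echo '{"x": [-2,-2,-2,-2,-2],"y": [1,1,1,1,1],"z": [40,75,100,109,109],"rz": [0,0,0,0,0],"finger_gap": [0.65,0.65,0.65,0.65,0.65]}' | python3 steer.py;echo '{"x": [0,0,0,0,0],"y": [0,0,0,0,0],"z": [0,0,0,0,0],"rz": [0,0,0,0,0],"finger_gap": [0.2,0.2,0.2,0.2,0.2]}' | python3 steer.py;echo '{"x": [0,0,0,0,-30],"y": [0,0,0,0,3],"z": [-20,-60,-100,-110,-110],"rz": [0,0,0,0,0],"finger_gap": [0.2,0.2,0.2,0.2,0.2]}' | python3 steer.py
python3 - <<'E'
from h import *
delta([500,-310,100],np.pi/2+YAW)
E
```

```text
t: 9.93
eef_pos: [468.2, -64.4, -8.0]
tcp_rot: [-3.14, -0.001, 1.662]
ft_force: [0.2, -0.6, -0.2]
opening: 0.65
grip_force: 0.0
t: 10.35
eef_pos: [468.8, -64.3, -6.4]
tcp_rot: [3.139, 0.001, 1.663]
ft_force: [-0.8, 0.3, 11.0]
opening: 0.415
grip_force: 30.0
t: 10.77
eef_pos: [474.2, -91.6, 106.2]
tcp_rot: [3.137, 0.002, 1.666]
ft_force: [0.7, -0.3, -0.3]
opening: 0.413
grip_force: 30.0
d [-219.9    4.9    6.6] turn 0.008 at [474.2 -91.6 106.2] [3.137e+00 2.000e-03 1.666e+00] t 10.8
```

```bash
echo '{"x": [-40,-80,-120,-160,-200],"y": [8,17,26,35,43],"z": [0,0,0,0,0],"rz": [0,0,0,0,0],"finger_gap": [0.2,0.2,0.2,0.2,0.2]}' | python3 steer.py;echo '{"x": [-20,-20,-20,-20,-20],"y": [2,2,2,2,2],"z": [0,30,70,105,122],"rz": [0,0,0,0,0],"finger_gap": [0.2,0.2,0.2,0.2,0.2]}' | python3 steer.py; echo '{"x": [0,0,0,0,0],"y": [0,0,0,0,0],"z": [0,0,0,-30,-70],"rz": [0,0,0,0,0],"finger_gap": [0.65,0.65,0.65,0.65,0.65]}' | python3 steer.py; echo '{"x": [0,0,30,70,110],"y": [0,-10,-20,-25,-30],"z": [-35,-70,-70,-70,-70],"rz": [0,0,0,0,0],"finger_gap": [0.65,0.65,0.65,0.65,0.65]}' | python3 steer.py
python3 - <<'E'
from h import *
delta([507.4,-126.4,100],np.pi/2+YAW)
E
```

```text
t: 11.18
eef_pos: [535.2, -290.9, 103.1]
tcp_rot: [3.141, 0.0, 1.663]
ft_force: [0.8, 1.0, -1.0]
opening: 0.414
grip_force: 30.0
t: 11.6
eef_pos: [537.0, -307.7, -23.0]
tcp_rot: [-3.138, -0.003, 1.663]
ft_force: [-15.4, 0.3, 38.3]
opening: 0.416
grip_force: 30.1
t: 12.02
eef_pos: [537.9, -307.9, 50.4]
tcp_rot: [-3.139, -0.002, 1.663]
ft_force: [-0.0, -0.4, -0.1]
opening: 0.642
grip_force: 0.0
t: 12.43
eef_pos: [498.5, -201.3, 122.9]
tcp_rot: [3.138, 0.002, 1.661]
ft_force: [0.6, 0.3, 0.1]
opening: 0.653
grip_force: 0.0
d [73.9 15.5 22.8] turn 0.003 at [ 498.5 -201.3  122.9] [3.138e+00 2.000e-03 1.661e+00] t 12.4
```

```bash
echo '{"x": [38,74,74,74],"y": [8,15,15,15],"z": [0,10,22,22],"rz": [0,0,0,0],"finger_gap": [0.65,0.65,0.65,0.65]}' | python3 steer.py
python3 - <<'E'
from h import *
delta([507.4,-126.4,-8.5],np.pi/2+YAW)
E
```

```text
t: 12.77
eef_pos: [506.8, -124.9, 99.0]
tcp_rot: [3.141, 0.0, 1.666]
ft_force: [0.5, -0.1, -0.5]
opening: 0.649
grip_force: 0.0
d [ -1.6   0.4 107.5] turn 0.008 at [ 506.8 -124.9   99. ] [3.141 0.    1.666] t 12.8
```

```bash
echo '{"x": [-1,-1,-1,-1,-1],"y": [0,0,0,0,0],"z": [40,75,98,107,107],"rz": [0,0,0,0,0],"finger_gap": [0.65,0.65,0.65,0.65,0.65]}' | python3 steer.py;echo '{"x": [0,0,0,0,0],"y": [0,0,0,0,0],"z": [0,0,0,0,0],"rz": [0,0,0,0,0],"finger_gap": [0.2,0.2,0.2,0.2,0.2]}' | python3 steer.py;echo '{"x": [0,0,0,0,-30],"y": [0,0,0,0,-10],"z": [-20,-60,-100,-110,-110],"rz": [0,0,0,0,0],"finger_gap": [0.2,0.2,0.2,0.2,0.2]}' | python3 steer.py
python3 - <<'E'
from h import *
delta([450,-310,-14],np.pi/2+YAW)
E
```

```text
t: 13.18
eef_pos: [506.8, -128.4, -9.1]
tcp_rot: [-3.14, -0.001, 1.662]
ft_force: [0.3, -0.4, 0.3]
opening: 0.65
grip_force: 0.0
t: 13.6
eef_pos: [507.7, -128.0, -7.4]
tcp_rot: [3.14, 0.001, 1.663]
ft_force: [-0.0, -0.5, 9.5]
opening: 0.412
grip_force: 30.0
t: 14.02
eef_pos: [501.8, -156.5, 105.2]
tcp_rot: [3.136, 0.002, 1.666]
ft_force: [0.6, 0.0, -1.6]
opening: 0.414
grip_force: 30.0
d [-147.6  -66.9  119.2] turn 0.008 at [ 501.8 -156.5  105.2] [3.136e+00 2.000e-03 1.666e+00] t 14.0
```

```bash
echo '{"x": [-36,-72,-108,-146,-146],"y": [-16,-32,-48,-64,-64],"z": [0,0,0,0,0],"rz": [0,0,0,0,0],"finger_gap": [0.2,0.2,0.2,0.2,0.2]}' | python3 steer.py;echo '{"x": [0,0,0,0,0],"y": [0,0,0,0,0],"z": [40,75,100,113,115],"rz": [0,0,0,0,0],"finger_gap": [0.2,0.2,0.2,0.2,0.2]}' | python3 steer.py; echo '{"x": [0,0,0,0,0],"y": [0,0,0,0,0],"z": [0,0,0,-35,-75],"rz": [0,0,0,0,0],"finger_gap": [0.65,0.65,0.65,0.65,0.65]}' | python3 steer.py; echo '{"x": [0,0,0],"y": [0,0,0],"z": [-40,-80,-110],"rz": [0,0,0],"finger_gap": [0.8,0.8,0.8]}' | python3 steer.py
python3 - <<'E'
from h import *
a,d=grab('top');b,_=grab('side','s4');cv2.imwrite('pics/t4.png',a[:,:,::-1])
cv2.imwrite('pics/m4.png',cv2.resize(np.hstack([a[130:350,120:520],b[150:470,140:500][:220]]),(800,232))[:,:,::-1])
c,P=brass('top',a,39,(130,210,200,340)); print('hous',P.tolist())
c,P=brass('top',a,52,(290,415,240,325)); print('caps left',P)
delta([477.4,308.1,100],np.pi/2+YAW)
E
```

```text
t: 14.43
eef_pos: [447.9, -315.5, 101.5]
tcp_rot: [3.141, 0.002, 1.659]
ft_force: [0.7, -0.4, -0.7]
opening: 0.415
grip_force: 30.0
t: 14.85
eef_pos: [448.4, -308.6, -16.0]
tcp_rot: [-3.139, -0.003, 1.663]
ft_force: [0.1, 0.2, 0.7]
opening: 0.413
grip_force: 30.0
t: 15.27
eef_pos: [448.7, -309.0, 61.5]
tcp_rot: [-3.139, -0.003, 1.663]
ft_force: [-0.2, -0.2, 0.7]
opening: 0.643
grip_force: 0.0
t: 15.52
eef_pos: [449.9, -310.0, 176.1]
tcp_rot: [3.138, 0.003, 1.663]
ft_force: [-0.1, 0.5, 0.4]
opening: 0.782
grip_force: 0.0
hous [[465.4, 308.0], [489.3, 307.9], [535.4, 351.6], [559.4, 352.9]]
caps left []
d [614.7  82.6  73.6] turn 0.005 at [ 451.2 -311.1  177.6] [3.134 0.008 1.663] t 15.6
```

View pics/m4.png

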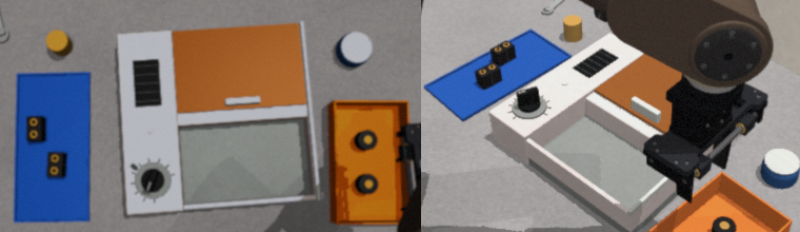

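Both caps are in the bin, the chamber is empty, and the housings are unmoved. Now the near housing.

```bash
echo '{"x": [40,80,120,160,200],"y": [5,10,15,20,26],"z": [0,0,0,0,0],"rz": [0,0,0,0,0],"finger_gap": [0.75,0.75,0.75,0.75,0.75]}' | python3 steer.py;echo '{"x": [40,80,120,160,200],"y": [5,10,15,20,26],"z": [0,0,0,0,0],"rz": [0,0,0,0,0],"finger_gap": [0.75,0.75,0.75,0.75,0.75]}' | python3 steer.py;echo '{"x": [40,80,120,160,200],"y": [6,11,16,22,28],"z": [0,0,0,0,0],"rz": [0,0,0,0,0],"finger_gap": [0.75,0.75,0.75,0.75,0.75]}' | python3 steer.py; echo '{"x": [14,14,14,14],"y": [2,2,2,2],"z": [20,60,70,70],"rz": [0,0,0,0],"finger_gap": [0.75,0.75,0.75,0.75]}' | python3 steer.py
python3 - <<'E'
from h import *
a,d=grab('side'); c,P=brass('side',a,39,(185,245,180,240)); print(np.array(P).tolist())
delta([477.4,308.1,-24],np.pi/2+YAW)
E
```

```text
t: 16.03
eef_pos: [456.3, -106.5, 171.7]
tcp_rot: [3.141, 0.0, 1.662]
ft_force: [0.9, 0.5, 0.5]
opening: 0.75
grip_force: 0.0
t: 16.45
eef_pos: [463.9, 95.3, 171.8]
tcp_rot: [3.141, -0.0, 1.663]
ft_force: [1.6, -0.2, 0.2]
opening: 0.747
grip_force: 0.0
t: 16.87
eef_pos: [473.4, 297.1, 171.8]
tcp_rot: [3.141, -0.0, 1.663]
ft_force: [0.9, -1.5, 0.2]
opening: 0.751
grip_force: 0.0
t: 17.2
eef_pos: [473.0, 308.3, 99.2]
tcp_rot: [-3.137, 0.002, 1.663]
ft_force: [0.5, 0.5, 0.2]
opening: 0.752
grip_force: 0.0
[[467.1, 311.6], [491.4, 311.2], [537.6, 356.2], [561.4, 355.5]]
d [ -0.6   3.3 125.2] turn 0.005 at [474.3 308.5 101.2] [-3.140e+00  1.000e-03  1.662e+00] t 17.2
```

```bash
echo '{"x": [0,0,0,0,0],"y": [4,4,4,4,4],"z": [40,80,110,125,125],"rz": [0.09,0.09,0.09,0.09,0.09],"finger_gap": [0.75,0.75,0.75,0.75,0.75]}' | python3 steer.py;echo '{"x": [0,0,0,0,0],"y": [0,0,0,0,0],"z": [0,0,0,0,0],"rz": [0,0,0,0,0],"finger_gap": [0.3,0.3,0.3,0.3,0.3]}' | python3 steer.py;echo '{"x": [0,0,0,0,0],"y": [0,0,0,0,0],"z": [-30,-70,-110,-150,-150],"rz": [0,0,0,0,-0.09],"finger_gap": [0.3,0.3,0.3,0.3,0.3]}' | python3 steer.py
python3 - <<'E'
from h import *
w=world([0,40]);delta([*w,130],np.pi/2+YAW)
E
```

```text
t: 17.67
eef_pos: [478.6, 308.5, -24.6]
tcp_rot: [-3.139, 0.001, 1.571]
ft_force: [-0.7, -0.9, -0.2]
opening: 0.754
grip_force: 0.0
t: 18.08
eef_pos: [479.4, 309.8, -22.0]
tcp_rot: [3.14, -0.001, 1.573]
ft_force: [-0.1, -1.7, 9.0]
opening: 0.508
grip_force: 30.0
t: 18.5
eef_pos: [481.4, 311.0, 134.4]
tcp_rot: [3.131, -0.004, 1.662]
ft_force: [1.4, 0.0, -0.4]
opening: 0.5
grip_force: 30.0
d [-333.9  -24.4    2.7] turn 0.004 at [481.4 311.  134.4] [ 3.131 -0.004  1.662] t 18.5
```

```bash
echo '{"x": [-40,-80,-120,-160,-200],"y": [-3,-6,-9,-12,-15],"z": [0,0,0,0,0],"rz": [0,0,0,0,0],"finger_gap": [0.3,0.3,0.3,0.3,0.3]}' | python3 steer.py;echo '{"x": [-40,-80,-120,-160,-200],"y": [-2,-4,-6,-8,-9],"z": [0,0,0,0,0],"rz": [0,0,0,0,0],"finger_gap": [0.3,0.3,0.3,0.3,0.3]}' | python3 steer.py
python3 - <<'E'
from h import *
w=world([0,-40]);delta([*w,-3],np.pi/2+YAW)
E
```

```text
t: 18.92
eef_pos: [481.8, 107.4, 127.1]
tcp_rot: [3.141, -0.0, 1.663]
ft_force: [1.8, 0.3, -1.3]
opening: 0.504
grip_force: 30.0
t: 19.33
eef_pos: [491.1, -93.0, 127.1]
tcp_rot: [3.141, 0.0, 1.663]
ft_force: [0.7, 0.6, -0.7]
opening: 0.505
grip_force: 30.0
d [-10.6   2.3 130.1] turn 0.005 at [491.1 -93.  127.1] [3.141 0.    1.663] t 19.3
```

```bash
echo '{"x": [-10,-10,-10,-10,-10],"y": [2,2,2,2,2],"z": [40,80,110,124,127],"rz": [0,0,0,0,0],"finger_gap": [0.3,0.3,0.3,0.3,0.3]}' | python3 steer.py;echo '{"x": [0,0],"y": [0,0],"z": [1,2],"rz": [0,0],"finger_gap": [0.3,0.3]}' | python3 steer.py
```

```text
t: 19.75
eef_pos: [493.2, -100.6, -2.7]
tcp_rot: [-3.138, -0.002, 1.662]
ft_force: [-0.9, -0.1, -0.3]
opening: 0.504
grip_force: 30.0
t: 19.92
eef_pos: [495.1, -100.9, -1.6]
tcp_rot: [3.14, 0.001, 1.663]
ft_force: [0.4, 0.1, -1.0]
opening: 0.503
grip_force: 30.0
```

```bash
echo '{"x": [0,0,0,0],"y": [0,0,0,0],"z": [1,2,3,3],"rz": [0,0,0,0],"finger_gap": [0.3,0.3,0.3,0.3]}' | python3 steer.py; echo '{"x": [0,0,0,0],"y": [0,0,0,0],"z": [0,0,0,0],"rz": [0,0,0,0],"finger_gap": [0.75,0.75,0.75,0.75]}' | python3 steer.py; echo '{"x": [0,0,0,0,30],"y": [0,0,0,0,0],"z": [-40,-80,-120,-140,-140],"rz": [0,0,0,0,0],"finger_gap": [0.75,0.75,0.75,0.75,0.75]}' | python3 steer.py
python3 - <<'E'
from h import *
a,d=grab('side'); c,P=brass('side',a,39,(185,245,180,240)); print(np.array(P).tolist())
delta([548.5,354,130],np.pi/2)
E
```

```text
t: 20.25
eef_pos: [494.9, -100.9, -5.0]
tcp_rot: [3.14, 0.0, 1.663]
ft_force: [0.3, 0.6, 2.8]
opening: 0.5
grip_force: 30.0
t: 20.58
eef_pos: [494.5, -100.8, -5.6]
tcp_rot: [3.142, -0.0, 1.663]
ft_force: [0.2, 0.2, 1.1]
opening: 0.719
grip_force: 0.0
t: 21.0
eef_pos: [494.5, -73.9, 138.8]
tcp_rot: [3.134, 0.004, 1.66]
ft_force: [0.2, 1.0, -0.3]
opening: 0.75
grip_force: 0.0
[[537.0, 354.0], [561.4, 355.5]]
d [415.3  94.5   6.8] turn 0.09 at [491.8 -68.1 136.6] [3.138 0.    1.661] t 21.1
```

```bash
echo '{"x": [40,80,120,160,200],"y": [9,18,27,36,45],"z": [0,0,0,0,0],"rz": [0,0,0,0,0],"finger_gap": [0.75,0.75,0.75,0.75,0.75]}' | python3 steer.py;echo '{"x": [40,80,120,160,195],"y": [9,18,27,36,45],"z": [0,0,0,0,0],"rz": [0,0,0,0,0],"finger_gap": [0.75,0.75,0.75,0.75,0.75]}' | python3 steer.py;echo '{"x": [18,18,18],"y": [4,4,4],"z": [0,0,0],"rz": [0.09,0.09,0.09],"finger_gap": [0.75,0.75,0.75]}' | python3 steer.py;  python3 - <<'E'
from h import *
a,d=grab('side'); c,P=brass('side',a,39,(185,245,180,240)); print(np.array(P).tolist())
delta([548.3,353.7,-24],np.pi/2)
E
```

```text
t: 21.47
eef_pos: [517.8, 134.4, 134.2]
tcp_rot: [-3.141, -0.0, 1.663]
ft_force: [1.6, -0.4, 0.5]
opening: 0.748
grip_force: 0.0
t: 21.88
eef_pos: [544.5, 333.3, 134.0]
tcp_rot: [-3.141, 0.0, 1.664]
ft_force: [0.3, 0.1, 0.1]
opening: 0.748
grip_force: 0.0
t: 22.13
eef_pos: [546.7, 349.5, 133.5]
tcp_rot: [-3.14, 0.001, 1.576]
ft_force: [-0.0, -0.4, -0.9]
opening: 0.753
grip_force: 0.0
[[537.6, 356.2], [560.7, 356.2]]
d [  5.2   1.6 157.8] turn 0.004 at [546.9 348.6 133.8] [-3.140e+00  1.000e-03  1.575e+00] t 22.2
```

```bash
echo '{"x": [4,4,4,4,4],"y": [1,1,1,1,1],"z": [40,80,120,148,157],"rz": [0,0,0,0,0],"finger_gap": [0.75,0.75,0.75,0.75,0.75]}' | python3 steer.py;echo '{"x": [0,0,0,0,0],"y": [0,0,0,0,0],"z": [0,0,0,0,0],"rz": [0,0,0,0,0],"finger_gap": [0.3,0.3,0.3,0.3,0.3]}' | python3 steer.py;echo '{"x": [0,0,0,0,0],"y": [0,0,0,0,0],"z": [-30,-70,-110,-150,-155],"rz": [0,0,0,0,-0.09],"finger_gap": [0.3,0.3,0.3,0.3,0.3]}' | python3 steer.py
python3 - <<'E'
from h import *
w=world([0,35]);delta([*w,130],np.pi/2+YAW)
E
```

```text
t: 22.6
eef_pos: [546.4, 350.3, -26.7]
tcp_rot: [-3.136, 0.003, 1.572]
ft_force: [-1.0, -0.4, 0.2]
opening: 0.749
grip_force: 0.0
t: 23.02
eef_pos: [549.4, 353.4, -20.4]
tcp_rot: [3.139, -0.001, 1.573]
ft_force: [0.4, -1.4, 7.5]
opening: 0.504
grip_force: 29.6
t: 23.43
eef_pos: [550.8, 354.4, 141.0]
tcp_rot: [3.131, -0.004, 1.662]
ft_force: [0.6, -0.5, -1.1]
opening: 0.511
grip_force: 29.6
d [-375.8  -97.6    8.3] turn 0.004 at [550.8 354.4 141. ] [ 3.131 -0.004  1.662] t 23.4
```

```bash
echo '{"x": [-40,-80,-120,-160,-195],"y": [-10,-20,-30,-41,-50],"z": [0,0,0,0,0],"rz": [0,0,0,0,0],"finger_gap": [0.3,0.3,0.3,0.3,0.3]}' | python3 steer.py;echo '{"x": [-40,-80,-120,-160,-180],"y": [-10,-20,-32,-41,-46],"z": [0,0,0,0,0],"rz": [0,0,0,0,0],"finger_gap": [0.3,0.3,0.3,0.3,0.3]}' | python3 steer.py;echo '{"x": [0,0],"y": [0,0],"z": [0,0],"rz": [0,0],"finger_gap": [0.3,0.3]}' | python3 steer.py
python3 - <<'E'
from h import *
w=world([0,35]);delta([*w,-3],np.pi/2+YAW)
E
```

```text
t: 23.85
eef_pos: [515.7, 152.3, 133.4]
tcp_rot: [3.14, -0.0, 1.663]
ft_force: [1.4, -0.6, -0.6]
opening: 0.503
grip_force: 29.6
t: 24.27
eef_pos: [486.6, -32.6, 133.5]
tcp_rot: [3.14, 0.001, 1.661]
ft_force: [0.1, -0.2, -0.3]
opening: 0.504
grip_force: 29.6
t: 24.43
eef_pos: [487.3, -30.1, 133.2]
tcp_rot: [3.14, 0.0, 1.66]
ft_force: [-0.3, -0.4, -0.9]
opening: 0.504
grip_force: 29.6
d [  1.5   0.6 136.2] turn 0.003 at [487.3 -30.1 133.2] [3.14 0.   1.66] t 24.4
```

```bash
echo '{"x": [0,0,0,0,0],"y": [0,0,0,0,0],"z": [40,80,115,130,132],"rz": [0,0,0,0,0],"finger_gap": [0.3,0.3,0.3,0.3,0.3]}' | python3 steer.py;echo '{"x": [0,0,0,0],"y": [0,0,0,0],"z": [1,2,3,3],"rz": [0,0,0,0],"finger_gap": [0.3,0.3,0.3,0.3]}' | python3 steer.py
```

```text
t: 24.85
eef_pos: [486.0, -27.8, -2.0]
tcp_rot: [-3.137, -0.001, 1.664]
ft_force: [-0.5, -0.8, 0.2]
opening: 0.504
grip_force: 29.6
t: 25.18
eef_pos: [488.0, -29.1, -1.5]
tcp_rot: [3.139, 0.001, 1.663]
ft_force: [-0.4, 0.3, -0.3]
opening: 0.505
grip_force: 29.6
```

```bash
echo '{"x": [0,0,0],"y": [0,0,0],"z": [1,2,2],"rz": [0,0,0],"finger_gap": [0.3,0.3,0.3]}' | python3 steer.py; echo '{"x": [0,0,0],"y": [0,0,0],"z": [1,2,2],"rz": [0,0,0],"finger_gap": [0.3,0.3,0.3]}' | python3 steer.py
```

```text
t: 25.43
eef_pos: [487.7, -29.3, -3.5]
tcp_rot: [3.14, 0.0, 1.663]
ft_force: [-2.8, 1.1, 12.0]
opening: 0.505
grip_force: 29.6
t: 25.68
eef_pos: [488.0, -29.5, -4.5]
tcp_rot: [3.139, 0.001, 1.663]
ft_force: [-5.6, 1.5, 28.0]
opening: 0.502
grip_force: 30.0
```

```bash
echo '{"x": [0,0,0,0,0],"y": [0,0,0,0,0],"z": [-2,-2,-2,-2,-2],"rz": [0,0,0,0,0],"finger_gap": [0.3,0.75,0.75,0.75,0.75]}' | python3 steer.py; echo '{"x": [0,0,0,-40,-80],"y": [0,0,0,0,0],"z": [-40,-80,-120,-140,-140],"rz": [0,0,0,0,0],"finger_gap": [0.75,0.75,0.75,0.75,0.75]}' | python3 steer.py;echo '{"x": [-40,-80,-120,-160],"y": [0,0,0,0],"z": [0,0,0,0],"rz": [0,0,0,0],"finger_gap": [0.6,0.6,0.6,0.6]}' | python3 steer.py
python3 - <<'E'
from h import *
a,d=grab('top','t6');b,_=grab('side','s6')
cv2.imwrite('pics/m6.png',cv2.resize(np.hstack([a[130:350,120:440],b[150:370,140:460]]),(800,275))[:,:,::-1])
c,P=brass('top',a,56,(290,415,240,325)); print('in chamber own',own(P).round(1).tolist())
w=world([111,1]);delta([*w,100],np.pi/2+YAW)
E
```

```text
t: 26.1
eef_pos: [487.2, -29.3, -4.8]
tcp_rot: [-3.141, -0.0, 1.663]
ft_force: [-0.5, 0.1, -0.9]
opening: 0.719
grip_force: 0.0
t: 26.52
eef_pos: [496.1, -107.7, 139.6]
tcp_rot: [3.136, 0.003, 1.667]
ft_force: [1.1, -1.0, 0.3]
opening: 0.751
grip_force: 0.0
t: 26.85
eef_pos: [508.9, -269.2, 135.2]
tcp_rot: [-3.141, -0.0, 1.663]
ft_force: [0.4, -0.3, -0.1]
opening: 0.605
grip_force: 0.0
in chamber own [[-13.0, 32.6], [-12.9, -39.4], [10.7, 33.6], [11.4, -39.4]]
d [210.3 111.   34.6] turn 0.001 at [ 509.3 -272.1  134.8] [3.141e+00 1.000e-03 1.659e+00] t 26.9
```

View pics/m6.png

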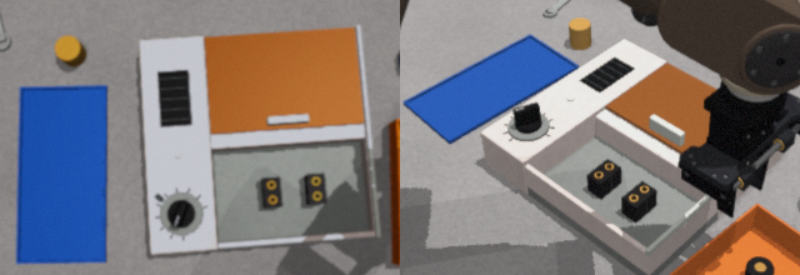

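Both housings stand upright and flat in the chamber, and the tray is empty. Now to the handle to close the cover.

```bash
echo '{"x": [36,72,108,144,180],"y": [19,38,57,76,95],"z": [0,0,0,0,0],"rz": [0,0,0,0,0],"finger_gap": [0.5,0.5,0.5,0.5,0.5]}' | python3 steer.py;echo '{"x": [30,30,30,30],"y": [16,16,16,16],"z": [0,20,34,34],"rz": [0,0,0,0],"finger_gap": [0.5,0.5,0.5,0.5]}' | python3 steer.py
python3 - <<'E'
from h import *
delta([603,-54,42],np.pi/2+YAW)
E
```

```text
t: 27.37
eef_pos: [587.3, -76.8, 135.1]
tcp_rot: [-3.141, -0.0, 1.663]
ft_force: [0.2, -0.4, 0.0]
opening: 0.502
grip_force: 0.0
t: 27.7
eef_pos: [598.8, -46.2, 98.6]
tcp_rot: [-3.137, -0.001, 1.665]
ft_force: [-0.4, -0.6, -0.8]
opening: 0.502
grip_force: 0.0
d [-8.2  3.7 56.6] turn 0.007 at [598.8 -46.2  98.6] [-3.137e+00 -1.000e-03  1.665e+00] t 27.7
```

```bash
echo '{"x": [-7,-7,-7,-7,-7],"y": [3,3,3,3,3],"z": [0,25,45,55,56],"rz": [0.004,0.004,0.004,0.004,0.004],"finger_gap": [0.5,0.5,0.5,0.5,0]}' | python3 steer.py; echo '{"x": [0,0,0,0,0],"y": [0,0,0,0,0],"z": [0,0,0,0,0],"rz": [0,0,0,0,0],"finger_gap": [0,0,0,0,0]}' | python3 steer.py; echo '{"x": [0,0],"y": [0,0],"z": [0,0],"rz": [0,0],"finger_gap": [0,0]}' | python3 steer.py
```

```text
t: 28.12
eef_pos: [603.5, -55.0, 44.3]
tcp_rot: [-3.139, -0.001, 1.658]
ft_force: [-0.4, 0.3, -0.2]
opening: 0.472
grip_force: 0.0
t: 28.53
eef_pos: [604.1, -54.6, 46.2]
tcp_rot: [3.141, 0.0, 1.659]
ft_force: [-11.0, -2.0, 5.9]
opening: 0.133
grip_force: 7.4
t: 28.7
eef_pos: [603.5, -54.6, 46.1]
tcp_rot: [-3.141, 0.0, 1.659]
ft_force: [-5.2, -0.0, 5.8]
opening: 0.124
grip_force: 30.0
```

```bash
echo '{"x": [0,0,0,0,0],"y": [-15,-40,-70,-100,-125],"z": [0,0,0,0,0],"rz": [0,0,0,0,0],"finger_gap": [0,0,0,0,0]}' | python3 steer.py;echo '{"x": [0,0,0,0,0],"y": [-15,-28,-38,-44,-48],"z": [0,0,0,0,0],"rz": [0,0,0,0,0],"finger_gap": [0,0,0,0,0]}' | python3 steer.py;echo '{"x": [0,0,0,0,0],"y": [-2,-4,-6,-8,-10],"z": [0,0,0,0,0],"rz": [0,0,0,0,0],"finger_gap": [0,0,0,0,0]}' | python3 steer.py
```

```text
t: 29.12
eef_pos: [478.8, -65.8, 46.1]
tcp_rot: [3.139, 0.001, 1.659]
ft_force: [2.2, -2.6, -1.6]
opening: 0.125
grip_force: 30.0
t: 29.53
eef_pos: [432.0, -69.9, 46.0]
tcp_rot: [3.14, 0.001, 1.659]
ft_force: [2.3, 1.6, 6.1]
opening: 0.125
grip_force: 30.0
t: 29.95
eef_pos: [424.4, -70.8, 46.1]
tcp_rot: [3.136, 0.001, 1.658]
ft_force: [19.5, 14.6, -5.9]
opening: 0.126
grip_force: 30.0
```

```bash
echo '{"x": [0,0,0],"y": [-1.5,-3,-3],"z": [0,0,0],"rz": [0,0,0],"finger_gap": [0,0,0]}' | python3 steer.py;echo '{"x": [0,0,0,0,0],"y": [5,8,8,8,8],"z": [0,0,0,0,0],"rz": [0,0,0,0,0],"finger_gap": [0,0.4,0.5,0.5,0.5]}' | python3 steer.py;echo '{"x": [0,0,0,-40,-80],"y": [0,0,0,10,20],"z": [-40,-80,-110,-120,-120],"rz": [0,0,0,0,0],"finger_gap": [0.5,0.5,0.5,0.5,0.5]}' | python3 steer.py;echo '{"x": [-40,-80,-120,-160],"y": [10,20,30,40],"z": [0,0,0,0],"rz": [0,0,0,0],"finger_gap": [0.6,0.6,0.6,0.6]}' | python3 steer.py
python3 - <<'E'
from h import *
a=np.mean([grab('top')[0] for _ in range(6)],0).astype(np.uint8);cv2.imwrite('pics/t7.png',a[:,:,::-1])
b=np.mean([grab('side')[0] for _ in range(6)],0).astype(np.uint8);cv2.imwrite('pics/s7.png',b[:,:,::-1])
A=cv2.resize(a[265:335,225:305],(640,560),interpolation=cv2.INTER_CUBIC);cv2.imwrite('pics/m7.png',A[:,:,::-1])
d=grab('top')[1];K,D,R,o=cam('top');v,u=np.indices(d.shape)
n=cv2.undistortPoints(np.c_[u.ravel(),v.ravel()].astype(float).reshape(-1,1,2),K,D).reshape(-1,2)
P=o+(np.c_[n,np.ones(len(n))]*d.ravel()[:,None])@R.T;q=own(P)
hm=(P[:,2]>92)&(P[:,2]<104)&(abs(q[:,0]+60)<30)&(abs(q[:,1])<50); print('handle own',q[hm].mean(0),hm.sum())
dm=(P[:,2]>110)&(P[:,2]<130)&(abs(P[:,0]-450)<40)&(abs(P[:,1]-112)<40)
r=cv2.minAreaRect(P[dm][:,:2].astype(np.float32)); print('dial top',P[dm].mean(0),dm.sum(),r)
bs=a.copy()
E
```

```text
t: 30.2
eef_pos: [424.6, -70.9, 46.1]
tcp_rot: [3.13, 0.002, 1.657]
ft_force: [26.8, 18.6, -12.0]
opening: 0.123
grip_force: 30.1
t: 30.62
eef_pos: [426.4, -70.1, 45.3]
tcp_rot: [-3.141, -0.0, 1.659]
ft_force: [-0.3, 0.4, -0.0]
opening: 0.346
grip_force: 0.0
t: 31.03
eef_pos: [454.5, -148.1, 168.7]
tcp_rot: [3.137, 0.003, 1.662]
ft_force: [1.4, 0.4, -0.1]
opening: 0.499
grip_force: 0.0
t: 31.37
eef_pos: [507.4, -305.7, 165.2]
tcp_rot: [-3.141, -0.0, 1.658]
ft_force: [-0.1, 0.8, -0.2]
opening: 0.599
grip_force: 0.0
handle own [-66.40094886   0.76899819] 217
dial top [449.44801766 112.01447376 118.97749846] 171 ((449.6641540527344, 112.25763702392578), (14.084342956542969, 41.60911178588867), 72.22108459472656)
```

View pics/m7.png

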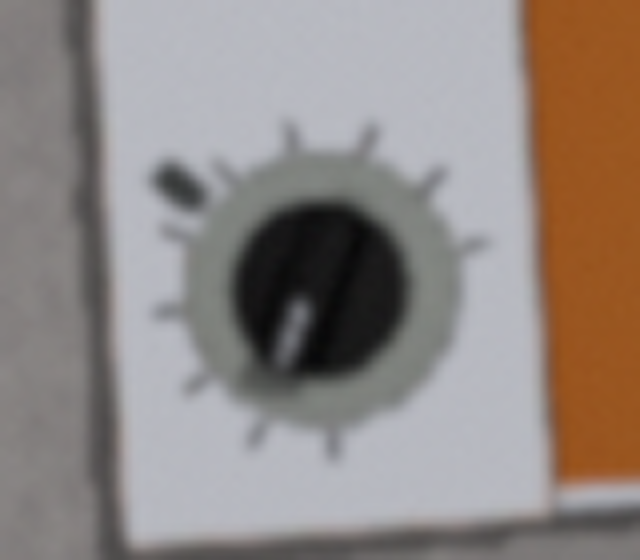

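Crop: the dark tab is at (181,186), the pointer line at (293,330), the dial centre near (322,288).

Run:
```python
from h import *
c=np.array([449.55,112.15])
for n,f in(('top','t7'),('side','s7')):
    p=cv2.imread(f'pics/{f}.png'); g=p.max(2).astype(float)
    for z in(81,):
        # guess location
        a0=np.pi+YAW-2.25; G=[*(c+43*np.array([np.cos(a0),np.sin(a0)])),z]
        u0,v0=proj(n,[G])[0]; y,x=np.mgrid[int(v0)-5:int(v0)+7,int(u0)-5:int(u0)+7]
        s=g[y,x]; bg=np.percentile(s,80); w=np.clip(bg-25-s,0,None); 
        uv=[(w*x).sum()/w.sum(),(w*y).sum()/w.sum()]
        for zz in (78,81,84):
            P=onz(n,[uv],zz)[0,:2]; v=P-c; print(n,np.round([u0,v0],1),np.round(uv,1),zz,P.round(1),'r',np.hypot(*v).round(1),'ang',round((np.pi+YAW-np.arctan2(v[1],v[0]))%(2*np.pi),3))
        print(s.astype(int).tolist() if n=='side' else '')
w=world([-43,1]);delta([*w,100],np.pi/2+YAW)
```

```text
top [247.1 288.3] [248.2 288.9] 78 [472.4 146.1] r 40.9 ang 2.249
top [247.1 288.3] [248.2 288.9] 81 [472.3 145.8] r 40.6 ang 2.253
top [247.1 288.3] [248.2 288.9] 84 [472.2 145.4] r 40.3 ang 2.256

side [241.5 236.8] [242.2 238.5] 78 [473.2 145.2] r 40.7 ang 2.279
side [241.5 236.8] [242.2 238.5] 81 [471.4 142.3] r 37.2 ang 2.285
side [241.5 236.8] [242.2 238.5] 84 [469.5 139.3] r 33.7 ang 2.292
[[103, 120, 141, 150, 167, 210, 222, 230, 230, 230, 229, 225], [124, 147, 167, 181, 211, 226, 228, 226, 190, 177, 160, 152], [154, 167, 205, 214, 210, 185, 178, 155, 106, 92, 64, 56], [174, 172, 177, 161, 135, 102, 92, 64, 41, 37, 30, 27], [135, 130, 134, 87, 53, 37, 36, 28, 28, 28, 30, 29], [150, 151, 130, 71, 33, 30, 28, 30, 27, 29, 27, 23], [116, 114, 90, 50, 31, 30, 27, 27, 25, 21, 21, 20], [53, 47, 40, 30, 27, 24, 20, 19, 19, 17, 17, 13], [28, 25, 25, 18, 18, 15, 16, 15, 18, 14, 17, 17], [21, 19, 17, 19, 15, 13, 10, 18, 13, 13, 17, 13], [18, 17, 18, 12, 14, 18, 14, 16, 16, 16, 14, 14], [17, 16, 16, 11, 13, 14, 13, 13, 15, 15, 12, 15]]
d [241.3 -38.3  65.6] turn 0.002 at [ 507.6 -303.2  165.6] [3.141 0.    1.659] t 32.0
```

```bash
python3 - <<'E'
from h import *
g=cv2.imread('pics/t7.png').max(2).astype(float); c=np.array([449.55,112.15])
sub=cv2.resize(g[280:297,239:256],None,fx=8,fy=8,interpolation=cv2.INTER_CUBIC)
for th in(80,110,130):
  for k in blobs(sub<th,150):
    m=cv2.moments(k); uv=np.array([m['m10'],m['m01']])/m['m00']/8-.44+[239,280]
    (a,(w,h),t)=cv2.minAreaRect(k); P=onz('top',[uv],81)[0,:2]; v=P-c
    print(th,uv.round(2),m['m00']/64,w/8,h/8,t,P.round(1),np.hypot(*v).round(1),round((np.pi+YAW-np.arctan2(v[1],v[0]))%6.283,3))
E
echo '{"x": [40,80,120,160,200],"y": [-6,-13,-20,-26,-32],"z": [0,0,0,0,0],"rz": [0,0,0,0,0],"finger_gap": [0.2,0,0,0,0]}' | python3 steer.py;echo '{"x": [20,41,41,41,41],"y": [-3,-6,-6,-6,-6],"z": [0,0,20,50,66],"rz": [0,0,0,0,0],"finger_gap": [0,0,0,0,0]}' | python3 steer.py;echo '{"x": [0,0,0],"y": [0,0,0],"z": [0,0,0],"rz": [0,0,0],"finger_gap": [0,0,0]}' | python3 steer.py
python3 - <<'E'
from h import *
w=world([-40,1]);delta([*w,45],np.pi/2+YAW)
E
```

```text
80 [247.02 287.94] 9.2578125 5.0500006675720215 2.375 36.869895935058594 [474.2 148.1] 43.6 2.26
110 [254.82 295.27] 3.15625 2.875 1.5 90.0 [460.2 132.4] 22.8 2.141
110 [247.1 288. ] 19.015625 6.443938255310059 3.5512213706970215 41.18592834472656 [474.1 147.9] 43.4 2.259
130 [253.14 294.96] 13.5 4.5 6.625 90.0 [460.7 135.7] 26.0 2.101
130 [247.17 288.06] 26.046875 7.549284934997559 4.221485137939453 41.18592834472656 [474.  147.8] 43.2 2.259
t: 32.43
eef_pos: [457.1, -105.6, 165.5]
tcp_rot: [3.141, 0.0, 1.658]
ft_force: [1.4, 0.1, 0.5]
opening: 0.303
grip_force: 0.0
t: 32.85
eef_pos: [447.8, -66.2, 97.9]
tcp_rot: [-3.141, -0.0, 1.66]
ft_force: [0.0, -0.5, -0.5]
opening: 0.013
grip_force: 0.0
t: 33.1
eef_pos: [449.0, -67.1, 100.3]
tcp_rot: [3.14, 0.0, 1.659]
ft_force: [0.4, 0.1, 0.4]
opening: 0.008
grip_force: 0.0
d [ 1.   2.1 55.3] turn 0.001 at [449.  -67.1 100.3] [3.14  0.    1.659] t 33.1
```

```bash
echo '{"x": [0,0,0,0,0],"y": [4,4,4,4,4],"z": [20,40,53,55,55],"rz": [0,0,0,0,0],"finger_gap": [0,0,0,0,0]}' | python3 steer.py; echo '{"x": [0,0,0,0,0],"y": [-2,-4,-6,-8,-10],"z": [0,0,0,0,0],"rz": [0,0,0,0,0],"finger_gap": [0,0,0,0,0]}' | python3 steer.py;echo '{"x": [0,0,0],"y": [-1,-2,-3],"z": [0,0,0],"rz": [0,0,0],"finger_gap": [0,0,0]}' | python3 steer.py
```

```text
t: 33.52
eef_pos: [452.7, -66.8, 44.9]
tcp_rot: [3.141, -0.0, 1.659]
ft_force: [0.2, 0.2, 0.1]
opening: 0.005
grip_force: 0.0
t: 33.93
eef_pos: [442.4, -67.6, 44.8]
tcp_rot: [3.141, 0.0, 1.659]
ft_force: [-0.4, 0.5, -0.1]
opening: 0.003
grip_force: 0.0
t: 34.18
eef_pos: [439.5, -67.8, 44.4]
tcp_rot: [3.141, 0.0, 1.659]
ft_force: [1.4, 0.3, -0.1]
opening: 0.004
grip_force: 0.8
```

```bash
echo '{"x": [0,0,0],"y": [-1,-2,-3],"z": [0,0,0],"rz": [0,0,0],"finger_gap": [0,0,0]}' | python3 steer.py; echo '{"x": [0,0],"y": [-1,-2],"z": [0,0],"rz": [0,0],"finger_gap": [0,0]}' | python3 steer.py
```

```text
t: 34.43
eef_pos: [437.5, -68.1, 44.5]
tcp_rot: [3.139, 0.0, 1.659]
ft_force: [9.4, 5.8, -3.4]
opening: 0.005
grip_force: 4.4
t: 34.6
eef_pos: [437.5, -68.3, 44.6]
tcp_rot: [3.135, 0.001, 1.658]
ft_force: [18.4, 7.6, -8.0]
opening: 0.003
grip_force: 9.2
```

```bash
echo '{"x": [0,0,0,0,0],"y": [5,8,8,8,8],"z": [0,0,-30,-70,-100],"rz": [0,0,0,0,0],"finger_gap": [0,0,0,0,0.5]}' | python3 steer.py
python3 - <<'E'
from h import *
delta([449.5,112.1,140],2.831)
E
```

```text
t: 35.02
eef_pos: [442.1, -67.4, 146.2]
tcp_rot: [-3.14, -0.0, 1.659]
ft_force: [-0.4, -0.5, 1.0]
opening: 0.036
grip_force: 0.0
d [178.2  23.2   6.2] turn -1.172 at [442.1 -67.4 146.2] [-3.14  -0.     1.659] t 35.0
```

```bash
echo '{"x": [40,80,120,160,178],"y": [5,10,15,20,23],"z": [0,0,0,0,0],"rz": [-0.12,-0.24,-0.36,-0.48,-0.6],"finger_gap": [0.5,0.5,0.5,0.5,0.5]}' | python3 steer.py;echo '{"x": [0,0,0,0,0],"y": [0,0,0,0,0],"z": [0,0,0,0,0],"rz": [-0.12,-0.24,-0.36,-0.48,-0.572],"finger_gap": [0.4,0.4,0.4,0.4,0.4]}' | python3 steer.py; echo '{"x": [0],"y": [0],"z": [0],"rz": [0],"finger_gap": [0.4]}' | python3 steer.py
python3 - <<'E'
from h import *
delta([449.5,112.1,56],2.831)
E
```

```text
t: 35.43
eef_pos: [449.0, 115.0, 144.4]
tcp_rot: [-3.141, -0.001, 2.266]
ft_force: [0.1, -0.9, -0.1]
opening: 0.37
grip_force: 0.0
t: 35.85
eef_pos: [449.3, 111.8, 144.2]
tcp_rot: [-3.141, -0.001, 2.837]
ft_force: [0.5, -0.2, -0.2]
opening: 0.399
grip_force: 0.0
t: 35.93
eef_pos: [449.4, 111.8, 144.2]
tcp_rot: [-3.141, -0.001, 2.835]
ft_force: [-0.1, -0.3, -0.5]
opening: 0.399
grip_force: 0.0
d [-0.1  0.4 88.2] turn 0.004 at [449.4 111.8 144.2] [-3.141e+00 -1.000e-03  2.835e+00] t 35.9
```

```bash
echo '{"x": [0,0,0,0,0],"y": [0,0,0,0,0],"z": [40,70,84,87,87],"rz": [0,0,0,0,0],"finger_gap": [0.4,0.4,0.4,0.4,0]}' | python3 steer.py; echo '{"x": [0,0,0,0,0],"y": [0,0,0,0,0],"z": [0,0,0,0,0],"rz": [0,0,0,0,0],"finger_gap": [0,0,0,0,0]}' | python3 steer.py; python3 -c "
from h import *
delta([449.5,112.1,56],2.831-1.861)"
```

```text
t: 36.35
eef_pos: [449.3, 111.7, 56.8]
tcp_rot: [-3.141, -0.002, 2.829]
ft_force: [0.4, 0.4, 0.1]
opening: 0.368
grip_force: 0.0
t: 36.77
eef_pos: [451.0, 113.4, 58.5]
tcp_rot: [3.138, 0.003, 2.829]
ft_force: [1.5, 17.0, 0.1]
opening: 0.143
grip_force: 30.0
d [ 1.  -1.7  2.5] turn -1.282 at [451.  113.4  58.5] [3.138e+00 3.000e-03 2.829e+00] t 36.8
```

```bash
echo '{"x": [0,0,0,0,0],"y": [0,0,0,0,0],"z": [0,0,0,0,0],"rz": [0.12,0.24,0.36,0.48,0.6],"finger_gap": [0,0,0,0,0]}' | python3 steer.py; echo '{"x": [0,0,0,0,0],"y": [0,0,0,0,0],"z": [0,0,0,0,0],"rz": [0.12,0.24,0.36,0.48,0.6],"finger_gap": [0,0,0,0,0]}' | python3 steer.py
```

```text
t: 37.18
eef_pos: [451.0, 113.4, 58.5]
tcp_rot: [3.137, 0.0, 2.224]
ft_force: [1.2, 15.9, 1.7]
opening: 0.145
grip_force: 30.0
t: 37.6
eef_pos: [451.0, 113.4, 58.5]
tcp_rot: [3.138, -0.002, 1.624]
ft_force: [2.0, 15.8, 0.7]
opening: 0.149
grip_force: 30.0
```

```bash
echo '{"x": [0,0,0,0,0],"y": [0,0,0,0,0],"z": [0,0,0,0,0],"rz": [0.12,0.24,0.36,0.48,0.6],"finger_gap": [0,0,0,0,0]}' | python3 steer.py; echo '{"x": [0,0,0,0],"y": [0,0,0,0],"z": [0,0,0,0],"rz": [0.03,0.054,0.054,0.054],"finger_gap": [0,0,0,0]}' | python3 steer.py; echo '{"x": [0,0,0,0],"y": [0,0,0,0],"z": [0,0,0,0],"rz": [0,0,0,0],"finger_gap": [0.4,0.4,0.4,0.4]}' | python3 steer.py;echo '{"x": [0,0,0],"y": [0,0,0],"z": [-30,-70,-100],"rz": [0,0,0],"finger_gap": [0.4,0.4,0.4]}' | python3 steer.py
```

```text
t: 38.02
eef_pos: [451.0, 113.4, 58.5]
tcp_rot: [3.14, -0.004, 1.024]
ft_force: [1.9, 16.2, 1.4]
opening: 0.146
grip_force: 30.0
t: 38.35
eef_pos: [451.0, 113.4, 58.5]
tcp_rot: [3.14, -0.004, 0.975]
ft_force: [2.2, 15.4, 2.1]
opening: 0.147
grip_force: 30.0
t: 38.68
eef_pos: [449.8, 111.7, 57.7]
tcp_rot: [3.141, -0.0, 0.977]
ft_force: [0.0, 0.5, 0.3]
opening: 0.364
grip_force: 0.0
t: 38.93
eef_pos: [449.7, 111.6, 159.5]
tcp_rot: [3.142, 0.0, 0.976]
ft_force: [0.7, -0.3, 0.1]
opening: 0.399
grip_force: 0.0
```

```bash
echo '{"x": [-30,-60,-90,-120,-150],"y": [25,50,75,100,125],"z": [0,0,0,0,0],"rz": [0,0,0,0,0],"finger_gap": [0.4,0.4,0.4,0.4,0.4]}' | python3 steer.py; echo '{"x": [-30,-60,-90,-90],"y": [25,50,75,75],"z": [0,0,0,0],"rz": [0,0,0,0],"finger_gap": [0.4,0.4,0.4,0.4]}' | python3 steer.py
cat > dm.py <<'E'
from h import *
ims=[grab('top') for _ in range(6)]; a=np.mean([i[0] for i in ims],0).astype(np.uint8)
A=cv2.resize(a[265:335,225:305],(640,560),interpolation=cv2.INTER_CUBIC);cv2.imwrite('pics/m9.png',A[:,:,::-1])
K,D,R,o=cam('top');v,u=np.indices(a.shape[:2])
n=cv2.undistortPoints(np.c_[u.ravel(),v.ravel()].astype(float).reshape(-1,1,2),K,D).reshape(-1,2)
pts=[];hs=[]
for _,d in ims:
    P=o+(np.c_[n,np.ones(len(n))]*d.ravel()[:,None])@R.T
    pts.append(P[(P[:,2]>112)&(P[:,2]<126)&(np.hypot(P[:,0]-449.5,P[:,1]-112)<30)][:,:2])
    q=own(P);hm=(P[:,2]>92)&(P[:,2]<104)&(abs(q[:,0]+60)<30)&(abs(q[:,1])<50);hs.append(q[hm].mean(0))
print('handle',np.mean(hs,0))
X=np.vstack(pts); c=X.mean(0); w=np.linalg.svd(X-c,full_matrices=False)[2][0]
r=cv2.minAreaRect(X.astype(np.float32)); print(c,'rect',r)
g=a.max(2).astype(float); sub=cv2.resize(g[280:297,239:256],None,fx=8,fy=8,interpolation=cv2.INTER_CUBIC)
k=max(blobs(sub<110,150),key=lambda k:-abs(cv2.minEnclosingCircle(k)[0][0]-66)); m=cv2.moments(k)
P=onz('top',[np.array([m['m10'],m['m01']])/m['m00']/8-.44+[239,280]],81)[0,:2]
f=lambda v:(np.pi+YAW-np.arctan2(v[1],v[0]))%np.pi
for cc in(c,np.array(r[0]),np.array([449.55,112.15])): print('tab',P.round(1),f(P-cc).round(3),'bar',f(w).round(3))
E
python3 dm.py
```

```text
t: 39.35
eef_pos: [469.1, -84.4, 157.7]
tcp_rot: [3.141, -0.0, 0.977]
ft_force: [0.5, -0.2, 1.5]
opening: 0.4
grip_force: 0.0
t: 39.68
eef_pos: [481.7, -204.8, 157.3]
tcp_rot: [3.14, 0.001, 0.973]
ft_force: [0.1, 0.6, -1.0]
opening: 0.402
grip_force: 0.0
handle [-68.71401253   1.0757002 ]
[449.56248819 112.0457816 ] rect ((449.6556701660156, 112.43341064453125), (42.1043815612793, 14.312363624572754), 55.845245361328125)
tab [474.1 147.9] 2.258 bar 2.257
tab [474.1 147.9] 2.262 bar 2.257
tab [474.1 147.9] 2.26 bar 2.257
```

View pics/m9.png

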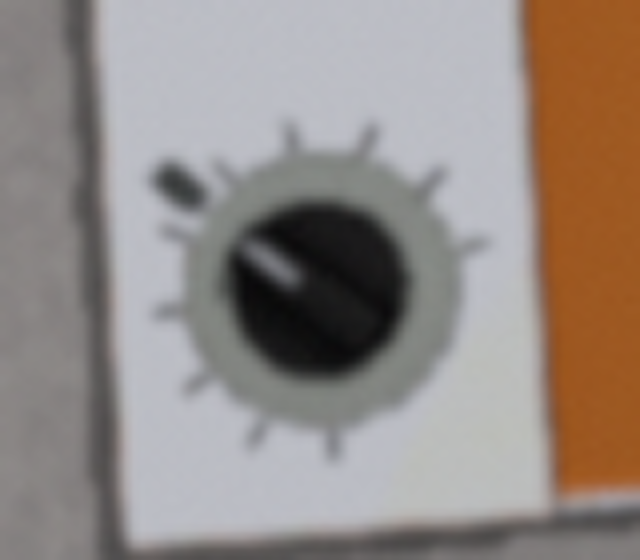

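The crop shows the pointer (270,260) aimed at the tab (181,186). Bar and tab angles agree within 0.005 rad, and the handle reads own x -68.7, so the cover is shut.

```bash
echo '{"x": [0,0],"y": [0,0],"z": [0,0],"rz": [0,0],"finger_gap": [0.4,0.4]}' | python3 steer.py >/dev/null; python3 -c "
from cell import env
print(env.job_done())"
```

```text
the job is handed in; nothing more can be done
None
```

The job is done and handed in (no verdict came back): both caps are in the bin, both housings stand upright in the chamber, the cover is fully shut, and the dial was turned last, to within about 0.005 rad of the preset tab by camera measurement.

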